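# Change the gas over from one bench cock to the other

### The job

Change the gas over. The cock whose lever stands square across its pipe is shut; the other, whose lever is turned from there towards its nozzle, is running. First shut the running one fully, until its lever is against the stop and has sprung up into its latch; only then open the other one fully, up to its stop, so that its lever too has sprung up into its latch there. Feel for the stops and do not force them: the free-standing cocks must stay as they stand, neither dragged round nor tipped, and leave the other things on the bench where they are.

Things in the scene. Friction and masses are not known exactly. Their poses are not given: they have to be found in the camera images.
- cock_a: Loose gas cock, running at the start (turn 0.6 to 1.0, lever down); may be left or right. Dark round foot 92 mm wide, brass pipe along x, 44 mm up, from x = -50 (steel cap) to +62 mm (ribbed nozzle); steel bonnet and collar 54 mm wide, top at 77 mm. 1.4 to 2.4 kg: about 0.3 N m on a stop drags it round. Origin: centre of the foot's underside, on the lever's axis; z up.
- cock_a_nozzle (a point): Tip of the ribbed brass hose nozzle, 62 mm from the turning axis along the body's x, 44 mm up.
- cock_a_hub (a point): On the turning axis, half-way up the lever. Its axes turn with the lever: the lever points along its -y.
- cock_a_grip (a point): Middle of the black lever's long arm, half-way up, 18 mm from the turning axis; axes as at the hub. Lever: bar 10 mm thick (its x), 30 mm high, from 12 mm behind to 54 mm in front of the axis, round 23 mm hub on the axis; underside 90 mm above the bench, 13 mm above the bonnet, when sprung up (9 mm lower fully down).
- cock_a_turn (a joint): Angle of the lever: 0 = shut, lever points along the body's -y, across the pipe; at 1.571 it points along the body's +x, above the nozzle. Opens counter-clockwise seen from above. Hard stop at 0; the hard stop at open is set by hand and is not measured: somewhere from 1.27 to 1.87. Light friction, about 0.1 N m; stays where it is left.
- cock_a_press (a joint): How far the lever is down: 0 sprung up, 0.009 on its lower stop; spring 5.6 N up, 12 N down. At either stop (within about 0.07 rad of it) it springs up when let go, and a pin latches it. To leave a latch: push down at least 7.5 mm and hold down until turned 0.3 rad; from there a collar keeps it about 7 mm down.
- cock_b: Loose gas cock, shut at the start (turn under 0.03, latched); may be left or right. Dark round foot 92 mm wide, brass pipe along x, 44 mm up, from x = -50 (steel cap) to +62 mm (ribbed nozzle); steel bonnet and collar 54 mm wide, top at 77 mm. 1.4 to 2.4 kg: about 0.3 N m on a stop drags it round. Origin: centre of the foot's underside, on the lever's axis; z up.
- cock_b_nozzle (a point): Tip of the ribbed brass hose nozzle, 62 mm from the turning axis along the body's x, 44 mm up.
- cock_b_hub (a point): On the turning axis, half-way up the lever. Its axes turn with the lever: the lever points along its -y.
- cock_b_grip (a point): Middle of the black lever's long arm, half-way up, 18 mm from the turning axis; axes as at the hub. Lever: bar 10 mm thick (its x), 30 mm high, from 12 mm behind to 54 mm in front of the axis, round 23 mm hub on the axis; underside 90 mm above the bench, 13 mm above the bonnet, when sprung up (9 mm lower fully down).
- cock_b_turn (a joint): Angle of the lever: 0 = shut, lever points along the body's -y, across the pipe; at 1.571 it points along the body's +x, above the nozzle. Opens counter-clockwise seen from above. Hard stop at 0; the hard stop at open is set by hand and is not measured: somewhere from 1.27 to 1.87. Light friction, about 0.1 N m; stays where it is left.
- cock_b_press (a joint): How far the lever is down: 0 sprung up, 0.009 on its lower stop; spring 5.6 N up, 12 N down. At either stop (within about 0.07 rad of it) it springs up when let go, and a pin latches it. To leave a latch: push down at least 7.5 mm and hold down until turned 0.3 rad; from there a collar keeps it about 7 mm down.
- vial_1: Bystander, stays where it is: glass vial with black cap, 27 mm wide, 56 high; origin at the centre of its underside.
Mind the look-alikes: they are no part of the job. What is shaped like the cock_b but orange is not meant.

How it is judged (in metres and radians):
On the way, in this order (a step that is already met when the one before it is completed fails the run):
1. the cock that was open is shut: lever on its stop and sprung up into the latch, the other cock still shut (value of joint cock_a_turn below 0.06 rad and value of joint cock_a_press below 0.0025 m and value of joint cock_b_turn below 0.12 rad), for 0.2 s.
2. the other cock is open, lever on its stop and sprung up into the latch (value of joint cock_b_turn above 1.1 rad and value of joint each of cock_b_press, cock_a_press below 0.0025 m and value of joint cock_a_turn below 0.06 rad), for 0.2 s.
At the end, for the whole second after the job is handed in: The cock that was open at the start is shut (turn joint under 0.06 rad, lever sprung up: press joint under 2.5 mm), the other is open and latched at its stop (turn joint over 1.1 rad, press joint under 2.5 mm), both stand upright (within 3 degrees) and at rest (all of step 2 and linear speed of each of cock_a, cock_b below 0.01 m/s and angle between each of cock_a, cock_b's own z axis and vertical below 0.05 rad); the robot touches nothing.
It fails at once if both cocks open at once (the first more than 0.15 rad, the second more than 0.25 rad from shut) (value of joint cock_a_turn above 0.15 rad and value of joint cock_b_turn above 0.25 rad).
It fails at once if a cock is shifted by more than 10 mm at its foot (distance of any of cock_a, cock_b from where it was at the start of the episode above 0.01 m).
It fails at once if a cock is dragged round: its nozzle tip is more than 8 mm from where it was (distance of any of cock_a_nozzle, cock_b_nozzle from where it was at the start of the episode above 0.008 m).
It fails at once if a cock is tipped by more than 0.25 rad (angle between any of cock_a, cock_b's own z axis and vertical above 0.25 rad).
It fails at once if the vial is moved by more than 20 mm (distance of vial_1 from where it was at the start of the episode above 0.02 m).
It also fails if it takes over 61 s, if anything falls off the work surface, if the arm or the gripper's body presses on something with over 40 N, if the wrist force passes 120 N, or if a joint passes its speed limit or range.

### The arm

A 6-joint arm with a two-finger parallel gripper is mounted at the origin on a cart in front of the work surface, level with it; the furniture and walls round the work are solid. World frame = base frame: x ahead of the robot, y to its left, z up, the work surface at z = 0. Lengths are in m, angles in degrees, forces in N, time in s.
With the tool pointing down it reaches from about 0.35 to 0.875 m from the base axis. Payload 4.2 kg.
Tool frame: the origin (TCP) lies between the finger pads; the fingertips stand 14 mm ahead of it and the grasp point (between the pads) lies 5 mm behind it; x points along the fingers, y is the direction in which the jaws open and shut, and the axes are right-handed (so a half turn about x gives the same grasp; the last joint's range is limited). The gripper opens to 87 mm and grips with 3 to 60 N. Pads are 19 mm wide; open, the fingers measure 117 mm over their backs; the gripper's body (75 mm by 190 mm) begins 51 mm behind the grasp point.
Start: joints at [90.848, 22.042, 0.453, 0, -68.411, -14.817], TCP at [0.151, 0.607, 0.237] pointing down, gripper open.
Joint ranges: [-179.83, 179.83], [-69.29, 118.12], [-61.27, 80.66], [-181.25, 117.63], [-171.15, -9.14], [-177.46, 177.46]. Speed limits (degrees/s): [159.86, 159.86, 180, 180, 180, 180].

### API

Orientations are given as a 3x3 rotation matrix whose columns are the frame's x, y, z axes.
In Python, from station import r, imaging, job gives the robot as it stands. The module is installed in compiled form; this text tells all that it offers.
- The arm moves only by the tool apply_moves, never from a script. Its arguments are lists of equal length, an entry for each row: "xyz": the shift along the tool's x, y, z in m, a list of three; "twist": the turn about the tool's x in degrees; "claw": the opening, from 0 (shut) to 1 (fully open). A call has 1 to 12 rows; each row shifts and turns the pose as measured when the row begins, along the tool's axes as they then stand; what a row does not reach is not made up. A row lasts 1/10 s, in which the tool goes at most 50 mm and 8.59 degrees, less where a joint would pass 70% of its speed; a pose out of reach is approached as far as the arm can. A call is refused whole if a number of a shift passes 0.05 or a number of a turn 8.59, either way. A call with a gripper value outside its range is refused whole. The fingers move at their own pace and stop on an object; the grip force is fixed at half the most. Time passes only in rows, so rows that do not move let the fingers close. It gives the time, the measured TCP pose, the force and the opening at its end, in the units of the state.
- r.sense(): the state, without advancing time (a new reading comes with each control period).
- imaging.capture(name): name is "scene" or "side" or "wrist"; returns a dict with "pixels" (384x512x3 uint8, red, green, blue), "mtx" (3x3 intrinsics, pixels), "view" (4x4, takes a point from world to camera coordinates). Camera axes: x right, y down, z forward; pixel columns grow to the right and rows downward; lengths in m; the calibration is good to about 2 mm. A picture is of the moment at which its call begins. There is no depth.
- job.finish_job(): hands the job in, once; it reports no verdict.
Trained networks look in a picture, given as the dict that the camera call returned (one of the last four; its "shot" number tells which), for a name from the list of things; names that differ only in an ending like _2 or _b are one class to them, and where a whole thing is asked for, a point or a joint stands for the part that bears it (a point fixed in the world has none). Each returns a list of dicts, best first, with "p" (0 to 1); they miss things now and then, are a little off and sometimes report something else, mostly with a low value. They report only what shows in the picture. A call takes as long as a camera call. They do not tell look-alikes from the thing itself.
- imaging.regions_of(query, picture): "mask" (384x512 bool, what is visible of it) and "centre" ([column, row] in pixels, amid what is visible of it).
The state is a dict: "time_s": time; "joints": joint angles; "joint_velocities": joint speeds; "effort": joint torques, N m; "tcp_pos": TCP position; "ee_rot": TCP orientation; "wrist_force": force on the tool from outside, world axes, zero at the start; "moment": the same for the moment, N m; "gripper_width": opening from 0.0 (shut) to 1.0 (fully open).
Only numpy, scipy, OpenCV 4.12 (cv2) and the standard library are available. Lean on these libraries where they do the work, as an engineer would, in place of code of your own. Each camera call takes 0.05 s, during which the arm holds its last target.

## Working session

There is one attempt and no reset: what is moved stays moved. The work goes in short steps, Python scripts to look and compute and a tool call to move; the robot and the scene stay as the last step left them, time stands still between calls to the robot, and variables do not carry over. Pictures are saved under pics/ and viewed, and the job is handed in when it is done.

Besides the shell and the picture viewer there is one more tool, called after "Call:" by a JSON object that holds its "fn" and its "kwargs". apply_moves: Moves the arm, as the interface text tells. Its arguments: {"type":"object","properties":{"xyz":{"type":"array","items":{"type":"array","items":{"type":"number"}}},"twist":{"type":"array","items":{"type":"number"}},"claw":{"type":"array","items":{"type":"number"}}},"required":["xyz","twist","claw"]}

```bash
mkdir -p pics
python3 - <<'E'
from station import r, imaging, job
import cv2
s=r.sense();print({k:s[k] for k in s})
for n in ["scene","side","wrist"]:
    p=imaging.capture(n)
    im=cv2.cvtColor(p["pixels"],cv2.COLOR_RGB2BGR)
    cv2.imwrite(f"pics/{n}0.png",im)
    print(n,p["mtx"].tolist(),p["view"].tolist())
    for q in ["cock_a","cock_a_grip","vial_1"]:
        try:
            for d in imaging.regions_of(q,p): print(q,round(d["p"],2),d["centre"],d["mask"].sum())
        except Exception as e: print(q,e)
E
```

```text
{'time_s': 0.0, 'joints': array([ 9.08483788e+01,  2.20925280e+01,  3.81155552e-01, -3.10899675e-02,
       -6.84102108e+01, -1.48138469e+01]), 'joint_velocities': array([-0.11953754, -0.02716347, -0.02991764, -0.02346511, -0.01198881,
       -0.02976567]), 'effort': array([-1.20755230e-03, -3.90663350e+01,  1.87398523e+01,  4.21996146e+00,
        1.09310111e-02, -1.91582585e-04]), 'tcp_pos': array([0.15069647, 0.60598302, 0.2354449 ]), 'ee_rot': array([[-4.73078751e-04, -2.41530820e-01, -9.70393033e-01],
       [-2.12921401e-03, -9.70390699e-01,  2.41531277e-01],
       [-9.99997621e-01,  2.18043776e-03, -5.51995855e-05]]), 'wrist_force': array([ 0.21840229, -0.23193349,  0.15620264]), 'moment': array([ 0.01112055,  0.00196689, -0.03170174]), 'gripper_width': 1.001417581133388}
scene [[490.2285450726779, 0.0, 254.72262179687075], [0.0, 490.2285450726779, 203.2751242619095], [0.0, 0.0, 1.0]] [[0.7211803463212176, -0.692316310865684, 0.024434274888726404, -0.4283862241405724], [-0.2547235373281492, -0.2978139342299496, -0.9200123804109999, 0.23453933509156386], [0.6442164446915672, 0
[... 567 characters left out ...]
[0.4285531644223528, -0.7684789658452741, -0.47516551255006484, 0.6779645025078629], [0.0, 0.0, 0.0, 1.0]]
cock_a 0.68 [311.5, 191.8] 1700
cock_a 0.58 [254.3, 280.4] 3109
cock_a 0.58 [253.9, 162.6] 1147
cock_a_grip 0.58 [314.9, 166.9] 281
vial_1 0.81 [311.1, 235.7] 373
vial_1 0.24 [256.0, 241.0] 589
wrist [[275.29359064813303, 0.0, 257.4791383054391], [0.0, 275.29359064813303, 189.01580998015018], [0.0, 0.0, 1.0]] [[-0.24170421053954438, -0.9703498527254975, 0.00048777357607342284, 0.6254406600217012], [-0.9304971670129164, 0.23191983805518468, 0.2835281483334485, -0.03426907089214464], [-0.2752346213476653, 0.06807607532799494, -0.9589637903380632, 0.3912939272566439], [0.0, 0.0, 0.0, 1.0]]
```

View pics/scene0.png

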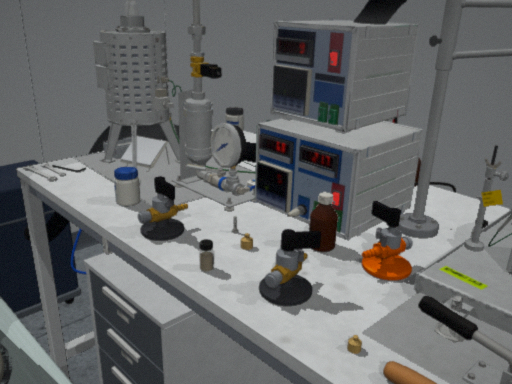

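View pics/side0.png

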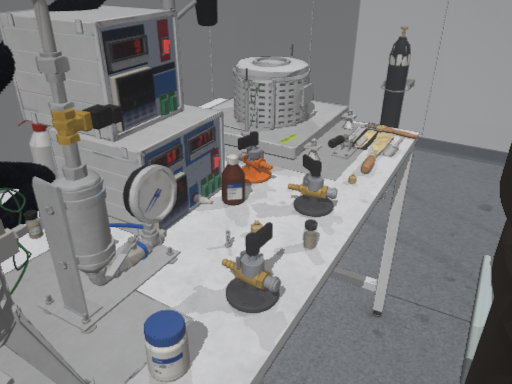

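View pics/wrist0.png

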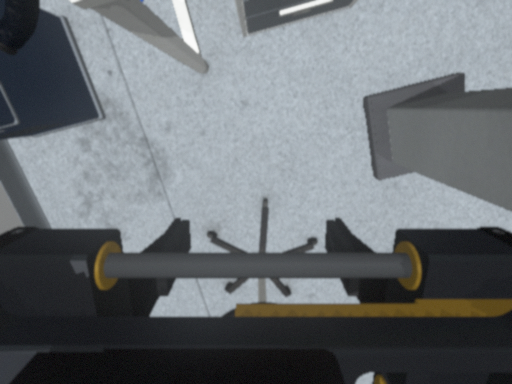

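```bash
cat > h.py <<'E'
import numpy as np,cv2
def cam(p): return p["mtx"],p["view"]
def proj(P,p):
    P=np.atleast_2d(P);K,V=np.array(p["mtx"]),np.array(p["view"])
    c=P@V[:3,:3].T+V[:3,3]; u=c@K.T; return u[:,:2]/u[:,2:]
def ray(uv,p):
    K,V=np.array(p["mtx"]),np.array(p["view"]);R=V[:3,:3];o=-R.T@V[:3,3]
    return o,R.T@np.linalg.solve(K,[uv[0],uv[1],1])
def onz(uv,z,p):
    o,d=ray(uv,p);return o+d*(z-o[2])/d[2]
def crop(p,c,w,h,s,name):
    im=cv2.cvtColor(p["pixels"],cv2.COLOR_RGB2BGR);x,y=int(c[0]-w/2),int(c[1]-h/2)
    im=im[max(y,0):y+h,max(x,0):x+w];cv2.imwrite(name,cv2.resize(im,None,fx=s,fy=s,interpolation=cv2.INTER_CUBIC))
E
python3 - <<'E'
from station import r, imaging, job
from h import *
import pickle
D={}
for n in ["scene","side"]:
    p=imaging.capture(n);D[n]={k:p[k] for k in("pixels","mtx","view")}
pickle.dump(D,open("d0.pkl","wb"))
s,t=D["scene"],D["side"]
A=cv2.cvtColor(s["pixels"],cv2.COLOR_RGB2BGR);B=cv2.cvtColor(t["pixels"],cv2.COLOR_RGB2BGR)
f=lambda im,x,y:cv2.resize(im[y:y+75,x:x+80],None,fx=5,fy=4*0+5/1*0.8 if 0 else 4,interpolation=cv2.INTER_CUBIC)
g=lambda im,x,y:cv2.resize(im[y:y+75,x:x+100],None,fx=4,fy=4,interpolation=cv2.INTER_CUBIC)
cv2.imwrite("pics/c1.png",np.vstack([np.hstack([g(A,115,170),g(A,240,228)]),np.hstack([g(B,205,222),g(B,265,150)])]))
print("scene left",onz((162,228),0,s),"scene mid",onz((286,288),0,s),"orange",onz((387,262),0,s))
print("side",onz((253,293),0,t),onz((314,204),0,t),onz((253,170),0,t))
E
```

```text
scene left [0.49447411 0.18540655 0.        ] scene mid [ 5.21858246e-01 -1.53755088e-01 -5.55111512e-17] orange [ 0.73510704 -0.22158859  0.        ]
side [0.4860472  0.16723878 0.        ] [ 0.51499457 -0.17381223  0.        ] [ 0.73123704 -0.2641377   0.        ]
```

View pics/c1.png

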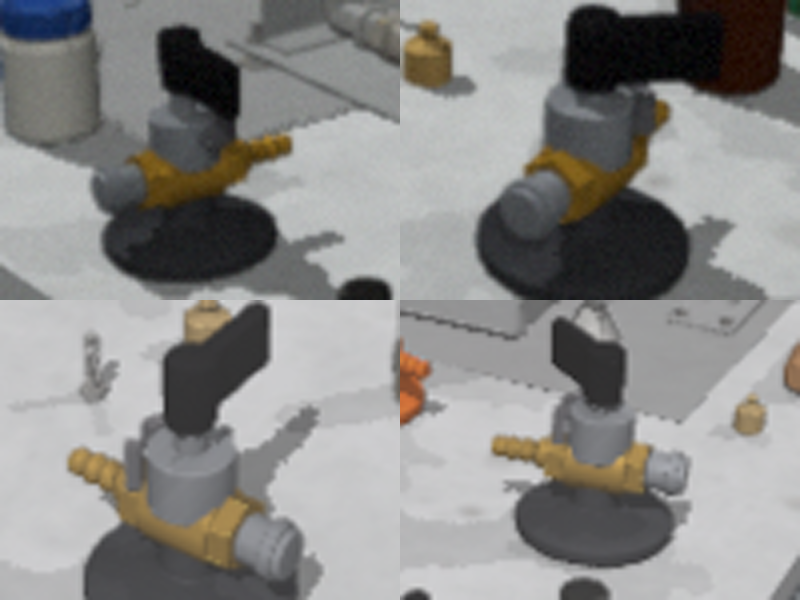

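```bash
cat > fit.py <<'E'
from h import *
import pickle
from scipy.optimize import least_squares
D=pickle.load(open("d0.pkl","rb"));s,t=D["scene"],D["side"]
def pts(x,y,yaw,turn,pr):
    c,n=np.array([x,y,0]),np.array([np.cos(yaw),np.sin(yaw),0]);a=yaw+turn-np.pi/2
    l=np.array([np.cos(a),np.sin(a),0]);z=np.array([0,0,1]);w=np.array([-l[1],l[0],0])
    return {"noz":c+.062*n+.044*z,"cap":c-.05*n+.044*z,"tip":c+.054*l+(.105-pr)*z,"hubtop":c+(.120-pr)*z,"hubbot":c+(.09-pr)*z}
def run(obs):
    def res(v):
        P=pts(*v[:3],v[3],0.004)
        out=[]
        for cm,o in obs.items():
            p=D[cm]
            for k,uv in o.items(): out+=list(proj(P[k],p)[0]-uv+ v[4:6]*(1 if cm=="side" else 0)) if 1 else 0
        return out+list(v[4:6]*.3)
    best=None
    for yaw in np.linspace(-3,3,7):
        q=least_squares(res,[*x0,yaw,0.4,0,0])
        if best is None or q.cost<best.cost: best=q
    print(best.x[:3],"yawdeg",np.degrees(best.x[2]),"turn",best.x[3],"off",best.x[4:],"cost",best.cost);print(np.round(best.fun,1))
x0=[.49,.18]
run({"scene":{"noz":(187,206.2),"cap":(140.8,217.5)},"side":{"noz":(223,262),"cap":(277,285),"tip":(271,231)}})
x0=[.52,-.16]
run({"scene":{"noz":(305,256),"cap":(272,281),"tip":(320,239)},"side":{"noz":(288.8,186.3),"cap":(336,193),"tip":(304,160)}})
E
python3 fit.py
```

```text
[ 0.48768003  0.17093442 -0.0813423 ] yawdeg -4.660570620393703 turn -0.03287932006076393 off [0.77152637 0.52291322] cost 1.2691972988797928
[ 0.5 -0.8 -0.4  0.7 -0.4 -0.6  0.4  0.3 -0.1  0.3  0.2  0.2]
[ 0.51303029 -0.16156279  6.48865169] yawdeg 371.7723564014588 turn -5.546783476049174 off [0.48981032 0.79155762] cost 4.23339633776354
[ 0.  -0.9 -0.9  1.4  1.  -1.  -0.7  0.3  0.5  0.8  0.1 -1.2  0.1  0.2]
```

Run:
```python
from h import *
import pickle
D=pickle.load(open("d0.pkl","rb"));s,t=D["scene"],D["side"]
for n,uv in dict(vial=(207,268),jar=(128,202),bottle=(322,246),boxcorner=(262,203),colbase=(200,180),weight=(247,246),spike=(236,232)).items(): print(n,onz(uv,0,s).round(3))
for n,uv in dict(vial=(311,245),bottle=(234,199),jar=(167,370),box=(183,226),gauge=(150,245)).items(): print("side",n,onz(uv,0,t).round(3))
# bottle height
b=onz((322,244),0,s)
for z in (.1,.11,.12,.13,.14,.15): print(z,proj([b[0],b[1],z],s))
```

```text
vial [ 0.462 -0.01   0.   ]
jar [0.514 0.359 0.   ]
bottle [ 0.692 -0.097  0.   ]
boxcorner [0.756 0.143 0.   ]
colbase [0.74  0.368 0.   ]
weight [0.576 0.004 0.   ]
spike [0.602 0.066 0.   ]
side vial [ 0.456 -0.016  0.   ]
side bottle [ 0.69 -0.1   0.  ]
side jar [0.512 0.366 0.   ]
side box [0.722 0.056 0.   ]
side gauge [0.736 0.146 0.   ]
0.1 [[325.95266334 199.08881923]]
0.11 [[326.3655549 194.3974388]]
0.12 [[326.78180757 189.66786861]]
0.13 [[327.20146255 184.89964044]]
0.14 [[327.62456173 180.09227837]]
0.15 [[328.05114769 175.24529866]]
```

Call:
{"fn": "apply_moves", "kwargs": {"xyz": [[0,0.024,-0.032],[0,0.024,-0.032],[0,0.024,-0.032],[0,0.024,-0.032],[0,0.024,-0.032],[0,0.024,-0.032],[0,0.024,-0.032],[0,0.024,-0.032],[0,0.024,-0.032],[0,0.024,-0.032]], "twist": [0,0,0,0,0,0,0,0,0,0], "claw": [1,1,1,1,1,1,1,1,1,1]}}

```text
time_s: 1.7
tcp_pos: [0.4101, 0.2898, 0.237]
ee_rot: [[0.003, -0.231, -0.973], [0.004, -0.973, 0.231], [-1.0, -0.005, -0.002]]
wrist_force: [-0.4, 1.0, 0.3]
gripper_width: 1.0
```

Call:
{"fn": "apply_moves", "kwargs": {"xyz": [[0,0.038,-0.019],[0,0.038,-0.019],[0,0.038,-0.019],[0,0.038,-0.019],[0,0.038,-0.019],[0,0.038,-0.019],[0,0.038,-0.019],[0,0.038,-0.019],[0,0.038,-0.019],[0,0.038,-0.019],[0,0.03,-0.015],[0,0,0]], "twist": [0,0,0,0,0,0,0,0,0,0,0,0], "claw": [1,1,1,1,1,1,1,1,1,1,1,1]}}

```text
time_s: 2.9
tcp_pos: [0.5199, -0.1785, 0.2381]
ee_rot: [[0.012, -0.235, -0.972], [0.006, -0.972, 0.235], [-1.0, -0.009, -0.011]]
wrist_force: [-0.7, 0.6, -0.3]
gripper_width: 1.002
```

Call:
{"fn": "apply_moves", "kwargs": {"xyz": [[0,0,0],[0,0,0],[0,0,0],[0,0,0]], "twist": [7,7,7,0], "claw": [0.45,0.45,0.45,0.45]}}

```text
time_s: 3.3
tcp_pos: [0.5193, -0.1791, 0.2379]
ee_rot: [[0.012, -0.581, -0.814], [0.007, -0.814, 0.581], [-1.0, -0.012, -0.006]]
wrist_force: [-0.5, 0.4, -0.2]
gripper_width: 0.724
```

Run:
```python
from station import r, imaging, job
from h import *
import pickle
p=imaging.capture("wrist");pickle.dump({k:p[k] for k in("pixels","mtx","view")},open("w1.pkl","wb"))
cv2.imwrite("pics/w1.png",cv2.cvtColor(p["pixels"],cv2.COLOR_RGB2BGR))
s=r.sense();print(s["time_s"],s["tcp_pos"],s["ee_rot"].round(3).tolist(),s["joints"].round(1))
print(proj([[.513,-.1616,.117],[.513+.054*.81,-.1616-.054*.588,.117]],p),proj(s["tcp_pos"],p))
```

```text
3.35 [ 0.51933003 -0.17906979  0.23794089] [[0.012, -0.579, -0.815], [0.007, -0.815, 0.579], [-1.0, -0.012, -0.006]] [ -2.3  14.4 -10.3  -0.5 -64.6  57.1]
[[249.39506611 202.46409828]
 [249.37288731 150.22520773]] [[258.73942016 244.08297403]]
```

View pics/w1.png

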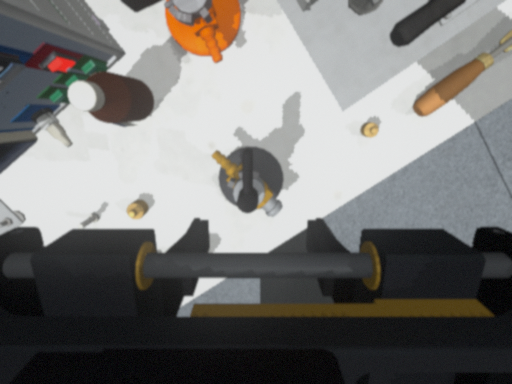

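Run:
```python
from h import *
import pickle
p=pickle.load(open("w1.pkl","rb"))
im=cv2.cvtColor(p["pixels"],cv2.COLOR_RGB2BGR)[135:230,195:305]
im=cv2.convertScaleAbs(im,alpha=2,beta=20)
cv2.imwrite("pics/w1c.png",cv2.resize(im,None,fx=6,fy=6,interpolation=cv2.INTER_CUBIC))
```

```text
(no output)
```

View pics/w1c.png

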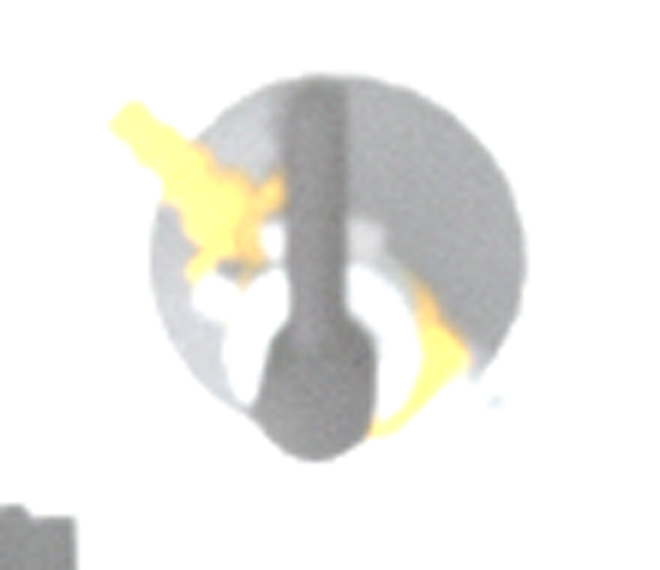

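Run:
```python
from h import *
import pickle
p=pickle.load(open("w1.pkl","rb"))
f=lambda u,v:(195+u/6,135+v/6)
h=onz(f(317,400),.113,p);t=onz(f(318,80),.113,p);n=onz(f(125,118),.044,p);foot=onz(f(338,258),.008,p);b=onz(f(317,462),.113,p)
print(h,t,n,foot,b);d=t-h;print(np.hypot(*d[:2]),np.degrees(np.arctan2(d[1],d[0])));d=n-h;print(np.hypot(*d[:2]),np.degrees(np.arctan2(d[1],d[0])))
d=n-foot;print(np.hypot(*d[:2]),np.degrees(np.arctan2(d[1],d[0])))
```

```text
[ 0.5136442  -0.15984473  0.113     ] [ 0.55868148 -0.1928796   0.113     ] [ 0.56988294 -0.14733787  0.044     ] [ 0.51327492 -0.15980447  0.008     ] [ 0.50429988 -0.15303316  0.113     ]
0.055853910395260095 -36.26006113498758
0.057612654759312355 12.537898129685065
0.057964509908255545 12.41981228322167
```

Call:
{"fn": "apply_moves", "kwargs": {"xyz": [[0,-0.005,-0.01],[0,-0.005,-0.01],[0.03,0,0],[0.03,0,0],[0.02,0,0],[0,0,0]], "twist": [0,0.9,0,0,0,0], "claw": [0.4,0.4,0.4,0.4,0.4,0.4]}}

```text
time_s: 3.95
tcp_pos: [0.5499, -0.1816, 0.1574]
ee_rot: [[0.019, -0.585, -0.811], [0.005, -0.811, 0.586], [-1.0, -0.015, -0.012]]
wrist_force: [-0.1, 0.5, -0.2]
gripper_width: 0.404
```

```bash
cat > look.py <<'E'
from station import r, imaging, job
from h import *
import sys
def go(n,hub,az,r0):
    s=r.sense();P=s["tcp_pos"];R=s["ee_rot"]
    print(s["time_s"],P.round(4),R.round(3).tolist(),"F",s["wrist_force"].round(2),"M",s["moment"].round(3),s["gripper_width"])
    l=np.array([np.cos(np.radians(az)),np.sin(np.radians(az)),0]);T=np.array([hub[0],hub[1],P[2]])+r0*l
    d=R.T@(T-P); print("to target in tool",d.round(4),"tool lever az",np.degrees(np.arctan2(-R[1,2],-R[0,2])))
    p=imaging.capture("wrist"); im=cv2.cvtColor(p["pixels"],cv2.COLOR_RGB2BGR)
    im=cv2.resize(im[110:290,130:390],None,fx=3,fy=3,interpolation=cv2.INTER_CUBIC);cv2.imwrite(f"pics/{n}.png",cv2.convertScaleAbs(im,alpha=1.6,beta=15))
    q=imaging.capture("scene");im=cv2.cvtColor(q["pixels"],cv2.COLOR_RGB2BGR);cv2.imwrite(f"pics/{n}_s.png",im)
    print(proj([*hub,.113],p),s["joints"].round(1))
    return p
E
python3 -c "
from look import *
go('w2',(.5137,-.160),-36.3,.036)"
```

```text
3.95 [ 0.5499 -0.1816  0.1574] [[0.019, -0.585, -0.811], [0.005, -0.811, 0.586], [-1.0, -0.015, -0.012]] F [-0.09  0.52 -0.22] M [-0.012  0.047  0.008] 0.40352244723226344
to target in tool [-0.0001  0.0039  0.006 ] tool lever az -35.84732237875518
[[263.95108154 266.14093182]] [ -2.4  21.1 -13.1  -0.4 -54.8  56.8]
```

View pics/w2.png

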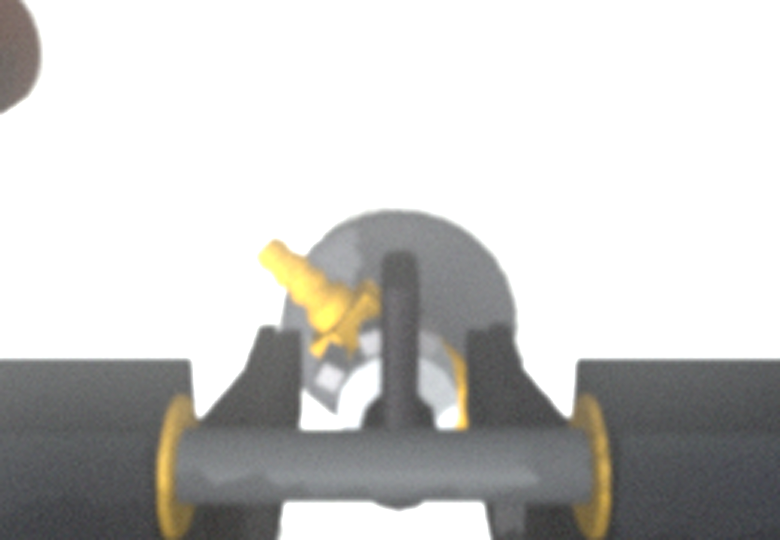

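View pics/w2_s.png

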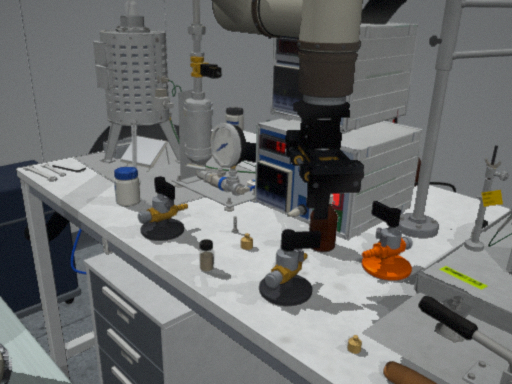

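Call:
{"fn": "apply_moves", "kwargs": {"xyz": [[0,0.004,0.006],[0,0,0],[0.015,0,0],[0.01,0,0],[0,0,0]], "twist": [0.5,0,0,0,0], "claw": [0.4,0.4,0.4,0.4,0.4]}}

```text
time_s: 4.55
tcp_pos: [0.5485, -0.1823, 0.1413]
ee_rot: [[0.037, -0.591, -0.806], [0.002, -0.806, 0.592], [-0.999, -0.024, -0.029]]
wrist_force: [-0.9, 0.5, 0.3]
gripper_width: 0.402
```

```bash
python3 -c "
from look import *
go('w3',(.5137,-.160),-36.3,.036)"
```

```text
4.55 [ 0.5485 -0.1823  0.1413] [[0.037, -0.591, -0.806], [0.002, -0.806, 0.592], [-0.999, -0.024, -0.029]] F [-0.88  0.47  0.26] M [ 0.024  0.028 -0.002] 0.402385872111536
to target in tool [-0.0002  0.0026  0.0052] tool lever az -36.292814238440016
[[263.01629261 278.16205368]] [ -2.4  21.5 -15.2  -0.3 -51.2  56.3]
```

View pics/w3.png

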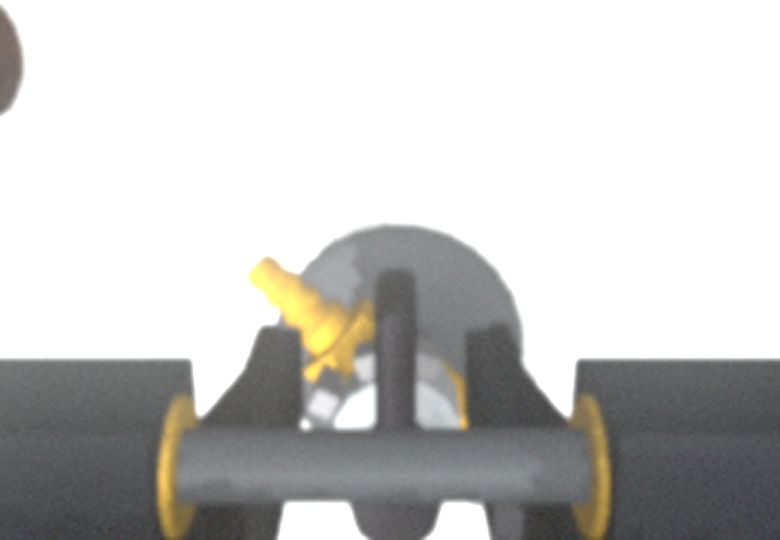

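Call:
{"fn": "apply_moves", "kwargs": {"xyz": [[0,0.0025,0.006],[0.02,0,0.001],[0,0,0]], "twist": [0,0,0], "claw": [0.4,0.4,0.4]}}

```text
time_s: 4.95
tcp_pos: [0.543, -0.1802, 0.1238]
ee_rot: [[0.043, -0.591, -0.806], [0.001, -0.806, 0.591], [-0.999, -0.026, -0.034]]
wrist_force: [0.2, 0.5, -0.9]
gripper_width: 0.399
```

Call:
{"fn": "apply_moves", "kwargs": {"xyz": [[0.012,0.0005,0.0005],[0.01,0.0005,0.0005],[0,0,0]], "twist": [0,0,0], "claw": [0.4,0.4,0.4]}}

```text
time_s: 5.25
tcp_pos: [0.5433, -0.1806, 0.1023]
ee_rot: [[0.046, -0.59, -0.806], [0.0, -0.807, 0.591], [-0.999, -0.027, -0.037]]
wrist_force: [-0.6, 1.0, -0.1]
gripper_width: 0.401
```

```bash
python3 -c "
from look import *
go('w4',(.5137,-.160),-36.3,.036)"
```

```text
5.25 [ 0.5433 -0.1806  0.1023] [[0.046, -0.59, -0.806], [0.0, -0.807, 0.591], [-0.999, -0.027, -0.037]] F [-0.58  0.97 -0.05] M [0.017 0.11  0.01 ] 0.4011820126201596
to target in tool [-0.      0.0009  0.    ] tool lever az -36.24694122873981
[[259.83523754 307.99677245]] [ -2.3  23.5 -18.8  -0.2 -45.1  56.2]
```

View pics/w4.png

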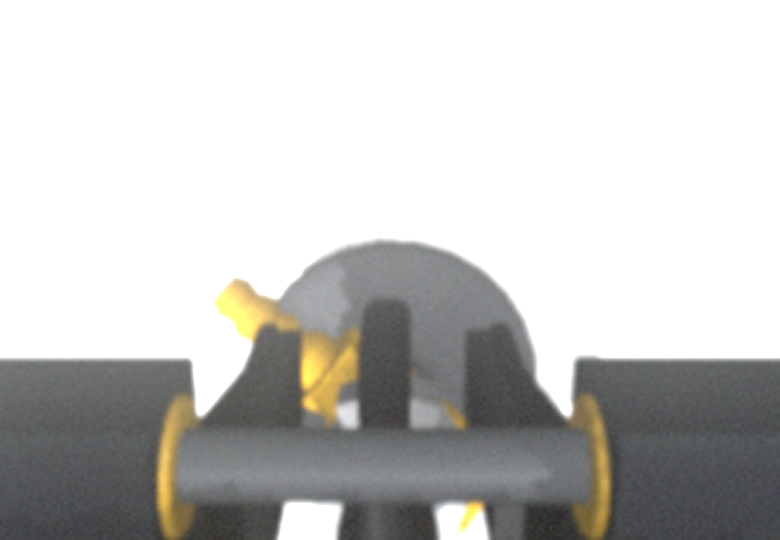

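View pics/w4_s.png

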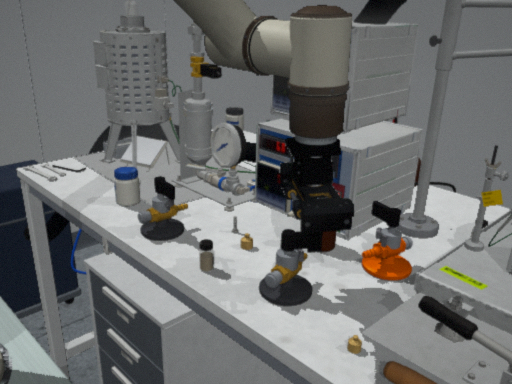

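Call:
{"fn": "apply_moves", "kwargs": {"xyz": [[0,0,0],[0,0,0],[0,0.002,0],[0,0.002,0],[0,0.002,0],[0,0,0]], "twist": [0,0,3,3,3,0], "claw": [0.2,0.2,0.2,0.2,0.2,0.2]}}

```text
time_s: 5.95
tcp_pos: [0.5425, -0.1851, 0.1053]
ee_rot: [[0.054, -0.712, -0.7], [0.0, -0.701, 0.713], [-0.999, -0.038, -0.037]]
wrist_force: [0.3, -0.0, -0.9]
gripper_width: 0.201
```

```bash
cat > st.py <<'E'
from station import r
import numpy as np,sys
def go(hub,az0):
    s=r.sense();P=s["tcp_pos"];R=s["ee_rot"]
    taz=np.degrees(np.arctan2(-R[1,2],-R[0,2]));d=P[:2]-np.array(hub)
    print(round(s["time_s"],2),P.round(4),"tilt",R[:2,0].round(3),"r",np.hypot(*d).round(4),"pos az",np.degrees(np.arctan2(d[1],d[0])).round(1),"tool az",taz.round(1),"Ftool",(R.T@s["wrist_force"]).round(2),"M",(R.T@s["moment"]).round(3),round(s["gripper_width"],3),"j6",s["joints"][5].round(0))
if __name__=="__main__":
    go([float(sys.argv[1]),float(sys.argv[2])],0)
E
python3 st.py .5137 -.160
```

```text
5.95 [ 0.5425 -0.1851  0.1053] tilt [0.054 0.   ] r 0.0382 pos az -41.1 tool az -45.5 Ftool [ 0.9  -0.19 -0.2 ] M [-0.034 -0.151  0.028] 0.201 j6 47.0
```

Call:
{"fn": "apply_moves", "kwargs": {"xyz": [[0.002,0.004,0.001],[0.001,0.003,0.0007],[0.001,0.003,0.0007],[0.001,0.003,0.0007],[0,0,0]], "twist": [2,3,3,3,0], "claw": [0.2,0.2,0.2,0.2,0.2]}}

```text
time_s: 6.45
tcp_pos: [0.5379, -0.1901, 0.1044]
ee_rot: [[0.07, -0.83, -0.553], [-0.001, -0.554, 0.832], [-0.998, -0.058, -0.04]]
wrist_force: [0.5, -0.3, -0.1]
gripper_width: 0.202
```

```bash
python3 st.py .5137 -.160
```

```text
6.45 [ 0.5379 -0.1901  0.1044] tilt [ 0.07  -0.001] r 0.0386 pos az -51.2 tool az -56.4 Ftool [ 0.18 -0.24 -0.52] M [-0.002 -0.11   0.05 ] 0.202 j6 37.0
```

Call:
{"fn": "apply_moves", "kwargs": {"xyz": [[0.002,0.006,0.001],[0.001,0.005,0.001],[0,0.003,0]], "twist": [5,4,0], "claw": [0.2,0.2,0.2]}}

```text
time_s: 6.75
tcp_pos: [0.5306, -0.1954, 0.1034]
ee_rot: [[0.083, -0.904, -0.419], [-0.003, -0.42, 0.907], [-0.997, -0.075, -0.037]]
wrist_force: [3.3, 1.1, -1.2]
gripper_width: 0.199
```

```bash
python3 st.py .5137 -.160;python3 -c "
from look import *
go('w5',(.5137,-.160),-65,.036)"
```

```text
6.75 [ 0.5306 -0.1954  0.1034] tilt [ 0.083 -0.003] r 0.0392 pos az -64.5 tool az -65.2 Ftool [ 1.49 -3.39 -0.35] M [-0.037 -0.092 -0.598] 0.199 j6 29.0
6.75 [ 0.5306 -0.1954  0.1034] [[0.083, -0.904, -0.419], [-0.003, -0.42, 0.907], [-0.997, -0.075, -0.037]] F [ 3.34  1.11 -1.22] M [ 0.33  -0.504  0.066] 0.19925935780238835
to target in tool [-0.0001  0.0004  0.0032] tool lever az -65.23162221997563
[[258.44350782 310.85931083]] [ -3.9  22.  -21.3  -0.3 -42.   28.9]
```

View pics/w5.png

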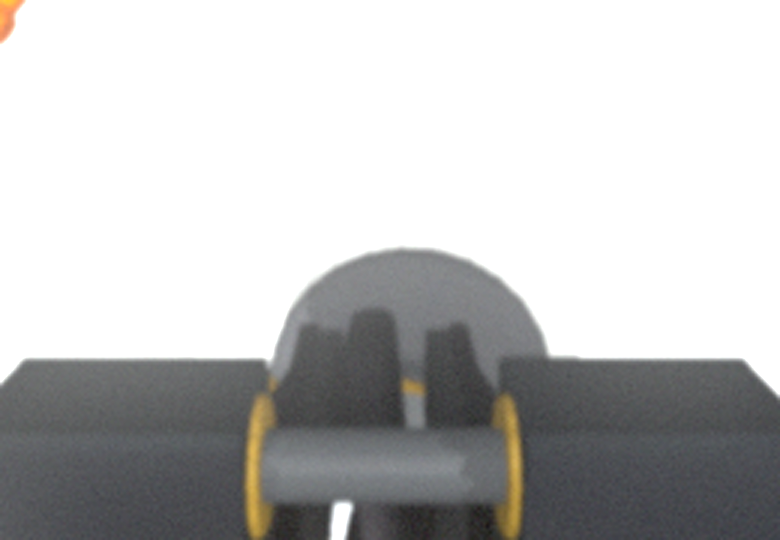

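Call:
{"fn": "apply_moves", "kwargs": {"xyz": [[0.001,0.004,0.001],[0.001,0.004,0.001]], "twist": [4,4], "claw": [0.2,0.2]}}

```text
time_s: 7.05
tcp_pos: [0.5243, -0.1971, 0.1018]
ee_rot: [[0.086, -0.953, -0.29], [-0.004, -0.291, 0.957], [-0.996, -0.081, -0.029]]
wrist_force: [0.1, -0.6, 0.1]
gripper_width: 0.197
```

```bash
python3 st.py .5137 -.160
```

```text
7.05 [ 0.5243 -0.1971  0.1018] tilt [ 0.086 -0.004] r 0.0386 pos az -74.0 tool az -73.1 Ftool [-0.1   0.03 -0.63] M [ 0.039 -0.124  0.206] 0.197 j6 21.0
```

Call:
{"fn": "apply_moves", "kwargs": {"xyz": [[0.0005,0.003,0.001],[0.0005,0.002,0.001]], "twist": [3,1], "claw": [0.2,0.2]}}

```text
time_s: 7.25
tcp_pos: [0.5192, -0.1971, 0.1007]
ee_rot: [[0.086, -0.971, -0.223], [-0.005, -0.225, 0.974], [-0.996, -0.083, -0.024]]
wrist_force: [1.5, -0.4, 0.9]
gripper_width: 0.202
```

```bash
python3 st.py .5137 -.160;python3 -c "
from look import *
go('w6',(.5137,-.160),-65,.036)"
```

```text
7.25 [ 0.5192 -0.1971  0.1007] tilt [ 0.086 -0.005] r 0.0375 pos az -81.5 tool az -77.1 Ftool [-0.81 -1.43 -0.73] M [ 0.026  0.093 -0.298] 0.202 j6 17.0
7.25 [ 0.5192 -0.1971  0.1007] [[0.086, -0.971, -0.223], [-0.005, -0.225, 0.974], [-0.996, -0.083, -0.024]] F [ 1.48 -0.38  0.94] M [-0.021 -0.311 -0.026] 0.20169501211890348
to target in tool [ 0.0008 -0.0104  0.0022] tool lever az -77.0876089512879
[[252.16451393 310.35732645]] [ -4.1  21.3 -23.   -0.1 -40.7  17.2]
```

View pics/w6.png

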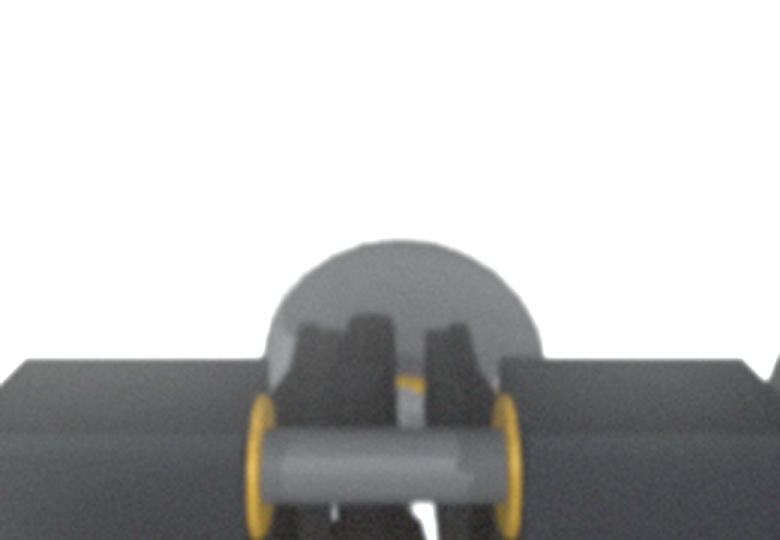

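View pics/w6_s.png

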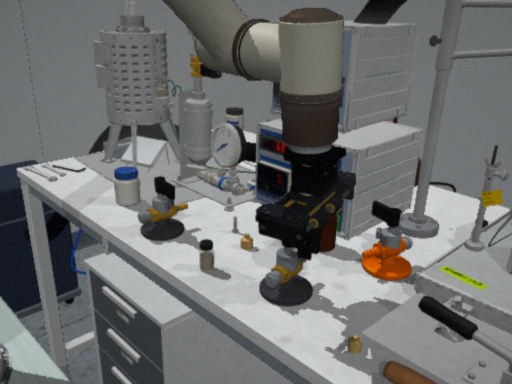

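Call:
{"fn": "apply_moves", "kwargs": {"xyz": [[0,0.0015,0]], "twist": [0], "claw": [0.2]}}

```text
time_s: 7.45
tcp_pos: [0.5178, -0.1973, 0.1006]
ee_rot: [[0.086, -0.97, -0.226], [-0.005, -0.227, 0.974], [-0.996, -0.083, -0.024]]
wrist_force: [2.3, 0.5, 0.4]
gripper_width: 0.2
```

```bash
python3 st.py .5137 -.160
```

```text
7.45 [ 0.5178 -0.1973  0.1006] tilt [ 0.086 -0.005] r 0.0376 pos az -83.7 tool az -77.0 Ftool [-0.22 -2.41 -0.08] M [ 0.026  0.067 -0.377] 0.2 j6 17.0
```

Call:
{"fn": "apply_moves", "kwargs": {"xyz": [[0,0.001,0]], "twist": [0], "claw": [0.2]}}

```text
time_s: 7.55
tcp_pos: [0.5172, -0.1976, 0.1006]
ee_rot: [[0.087, -0.97, -0.227], [-0.005, -0.228, 0.974], [-0.996, -0.084, -0.024]]
wrist_force: [1.2, -0.3, -0.2]
gripper_width: 0.199
```

```bash
python3 st.py .5137 -.160
```

```text
7.55 [ 0.5172 -0.1976  0.1006] tilt [ 0.087 -0.005] r 0.0378 pos az -84.7 tool az -76.9 Ftool [ 0.3  -1.12 -0.53] M [ 0.086  0.05  -0.472] 0.199 j6 17.0
```

Call:
{"fn": "apply_moves", "kwargs": {"xyz": [[0,0.001,0]], "twist": [0], "claw": [0.2]}}

```text
time_s: 7.65
tcp_pos: [0.5164, -0.1979, 0.1006]
ee_rot: [[0.087, -0.97, -0.227], [-0.005, -0.228, 0.974], [-0.996, -0.084, -0.025]]
wrist_force: [2.4, -0.0, 0.5]
gripper_width: 0.205
```

```bash
python3 st.py .5137 -.160
```

```text
7.65 [ 0.5164 -0.1979  0.1006] tilt [ 0.087 -0.005] r 0.038 pos az -85.8 tool az -76.9 Ftool [-0.3  -2.36 -0.6 ] M [ 0.06   0.056 -0.482] 0.205 j6 18.0
```

Call:
{"fn": "apply_moves", "kwargs": {"xyz": [[0,0.001,0]], "twist": [0], "claw": [0.2]}}

```text
time_s: 7.75
tcp_pos: [0.5157, -0.1981, 0.1006]
ee_rot: [[0.088, -0.97, -0.228], [-0.005, -0.229, 0.973], [-0.996, -0.084, -0.025]]
wrist_force: [2.1, 0.1, 0.1]
gripper_width: 0.2
```

```bash
python3 st.py .5137 -.160
```

```text
7.75 [ 0.5157 -0.1981  0.1006] tilt [ 0.088 -0.005] r 0.0382 pos az -87.0 tool az -76.8 Ftool [ 0.12 -2.07 -0.35] M [ 0.048  0.087 -0.519] 0.2 j6 18.0
```

Run:
```python
from station import r, imaging, job
from h import *
import pickle
D=pickle.load(open("d0.pkl","rb"))
out=[]
for n,(x,y) in {"scene":(235,220),"side":(260,140)}.items():
    p=imaging.capture(n)
    for q in (D[n],p):
        im=cv2.cvtColor(q["pixels"],cv2.COLOR_RGB2BGR)[y:y+80,x:x+100];out.append(cv2.convertScaleAbs(cv2.resize(im,None,fx=4,fy=3.7,interpolation=cv2.INTER_CUBIC),alpha=1.5,beta=10))
    g0=cv2.cvtColor(D[n]["pixels"],cv2.COLOR_RGB2GRAY);g=cv2.cvtColor(p["pixels"],cv2.COLOR_RGB2GRAY)
cv2.imwrite("pics/cmp1.png",np.vstack([np.hstack(out[:2]),np.hstack(out[2:])]))
```

```text
(no output)
```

View pics/cmp1.png

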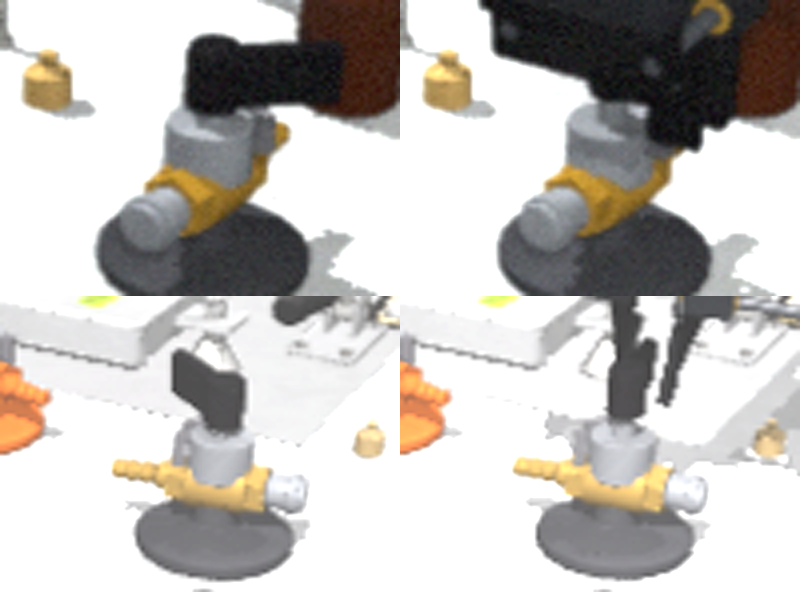

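Call:
{"fn": "apply_moves", "kwargs": {"xyz": [[0,0.0015,0]], "twist": [0.5], "claw": [0.2]}}

```text
time_s: 7.95
tcp_pos: [0.5149, -0.1984, 0.1006]
ee_rot: [[0.09, -0.972, -0.219], [-0.005, -0.22, 0.976], [-0.996, -0.086, -0.025]]
wrist_force: [4.4, 1.2, 0.0]
gripper_width: 0.202
```

```bash
python3 st.py .5137 -.160
```

```text
7.95 [ 0.5149 -0.1984  0.1006] tilt [ 0.09  -0.005] r 0.0384 pos az -88.2 tool az -77.4 Ftool [ 0.35 -4.53  0.21] M [ 0.093 -0.236 -1.096] 0.202 j6 17.0
```

Call:
{"fn": "apply_moves", "kwargs": {"xyz": [[0,0.0015,0]], "twist": [0.5], "claw": [0.2]}}

```text
time_s: 8.05
tcp_pos: [0.5143, -0.1985, 0.1008]
ee_rot: [[0.092, -0.973, -0.21], [-0.005, -0.211, 0.978], [-0.996, -0.089, -0.024]]
wrist_force: [4.6, 2.1, 1.0]
gripper_width: 0.2
```

```bash
python3 st.py .5137 -.160
```

```text
8.05 [ 0.5143 -0.1985  0.1008] tilt [ 0.092 -0.005] r 0.0385 pos az -89.1 tool az -77.9 Ftool [-0.55 -4.98  1.04] M [ 0.037 -0.361 -1.15 ] 0.2 j6 17.0
```

Call:
{"fn": "apply_moves", "kwargs": {"xyz": [[0,-0.003,0],[0,-0.002,0],[0,0,0]], "twist": [0,0,0], "claw": [0.4,0.4,0.4]}}

```text
time_s: 8.35
tcp_pos: [0.5155, -0.1972, 0.0997]
ee_rot: [[0.083, -0.974, -0.209], [-0.004, -0.21, 0.978], [-0.997, -0.08, -0.021]]
wrist_force: [0.3, -0.5, -1.2]
gripper_width: 0.366
```

Call:
{"fn": "apply_moves", "kwargs": {"xyz": [[-0.03,0,0],[-0.03,0,0],[-0.03,0,0],[0,0,0]], "twist": [0,0,0,0], "claw": [0.4,0.4,0.4,0.4]}}

```text
time_s: 8.75
tcp_pos: [0.5032, -0.197, 0.1889]
ee_rot: [[0.068, -0.976, -0.208], [-0.003, -0.209, 0.978], [-0.998, -0.066, -0.017]]
wrist_force: [0.4, -0.5, 0.3]
gripper_width: 0.399
```

```bash
python3 st.py .5137 -.160
python3 - <<'E'
from station import r, imaging, job
from h import *
import pickle
D=pickle.load(open("d0.pkl","rb"))
out=[]
for n,(x,y) in {"scene":(235,220),"side":(260,140)}.items():
    p=imaging.capture(n)
    for q in (D[n],p):
        im=cv2.cvtColor(q["pixels"],cv2.COLOR_RGB2BGR)[y:y+80,x:x+100];out.append(cv2.convertScaleAbs(cv2.resize(im,None,fx=4,fy=3.7,interpolation=cv2.INTER_CUBIC),alpha=1.5,beta=10))
cv2.imwrite("pics/cmp2.png",np.vstack([np.hstack(out[:2]),np.hstack(out[2:])]))
p=imaging.capture("wrist");pickle.dump({k:p[k] for k in("pixels","mtx","view")},open("w7.pkl","wb"))
cv2.imwrite("pics/w7.png",cv2.cvtColor(p["pixels"],cv2.COLOR_RGB2BGR))
E
```

```text
8.75 [ 0.5032 -0.197   0.1889] tilt [ 0.068 -0.003] r 0.0384 pos az -105.8 tool az -78.0 Ftool [-0.28 -0.35 -0.61] M [ 0.027 -0.092  0.038] 0.399 j6 16.0
```

View pics/cmp2.png

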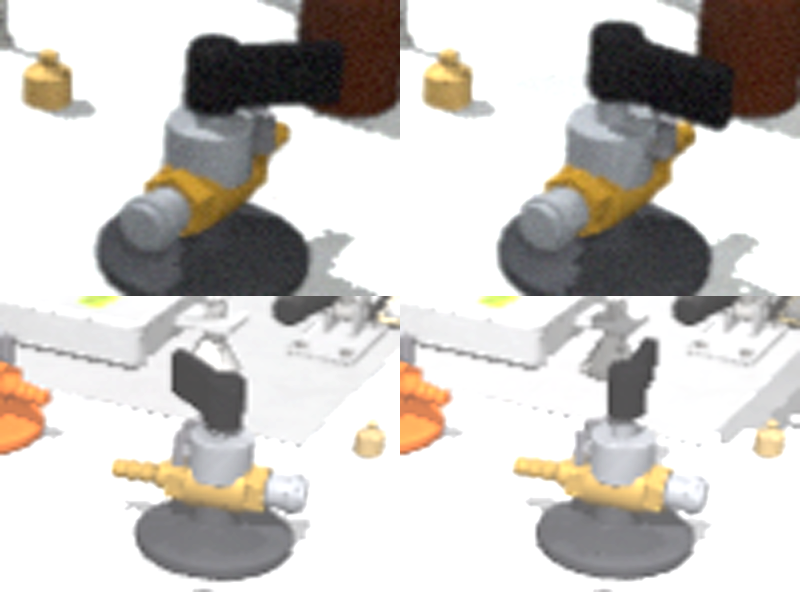

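View pics/w7.png

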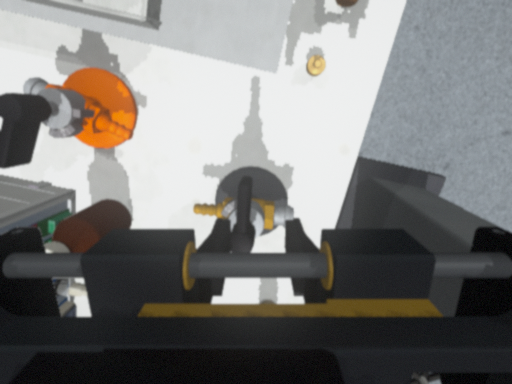

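Call:
{"fn": "apply_moves", "kwargs": {"xyz": [[-0.012,-0.005,0.04],[-0.012,-0.005,0.04],[-0.012,-0.005,0.04],[-0.006,-0.006,0.04],[0,-0.007,0.04],[0,-0.008,0.04],[0,-0.008,0.04],[0,-0.008,0.04],[0,0,0],[0,0,0]], "twist": [0,0,0,0,0,0,0,0,8.3,8.3], "claw": [0.4,0.4,0.4,0.4,0.4,0.4,0.4,0.4,0.4,0.4]}}

```text
time_s: 9.9
tcp_pos: [0.4745, 0.1371, 0.2096]
ee_rot: [[0.025, -0.995, 0.095], [-0.01, 0.095, 0.995], [-1.0, -0.026, -0.008]]
wrist_force: [0.3, 0.4, -0.6]
gripper_width: 0.401
```

```bash
python3 st.py .4877 .171
python3 - <<'E'
from station import r, imaging, job
from h import *
import pickle
p=imaging.capture("wrist");pickle.dump({k:p[k] for k in("pixels","mtx","view")},open("w8.pkl","wb"))
im=cv2.cvtColor(p["pixels"],cv2.COLOR_RGB2BGR)
cv2.imwrite("pics/w8.png",im)
print(proj([.4877,.171,.12],p))
E
```

```text
9.9 [0.4745 0.1371 0.2096] tilt [ 0.025 -0.01 ] r 0.0364 pos az -111.3 tool az -95.5 Ftool [ 0.59 -0.24  0.42] M [-0.019 -0.068 -0.023] 0.401 j6 -42.0
[[249.9911292  232.35827511]]
```

View pics/w8.png

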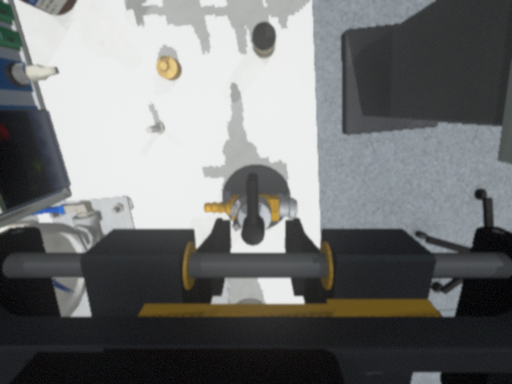

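Run:
```python
from h import *
import pickle
p=pickle.load(open("w8.pkl","rb"))
im=cv2.cvtColor(p["pixels"],cv2.COLOR_RGB2BGR)[160:255,195:305]
im=cv2.convertScaleAbs(im,alpha=2,beta=20)
cv2.imwrite("pics/w8c.png",cv2.resize(im,None,fx=6,fy=6,interpolation=cv2.INTER_CUBIC))
```

```text
(no output)
```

View pics/w8c.png

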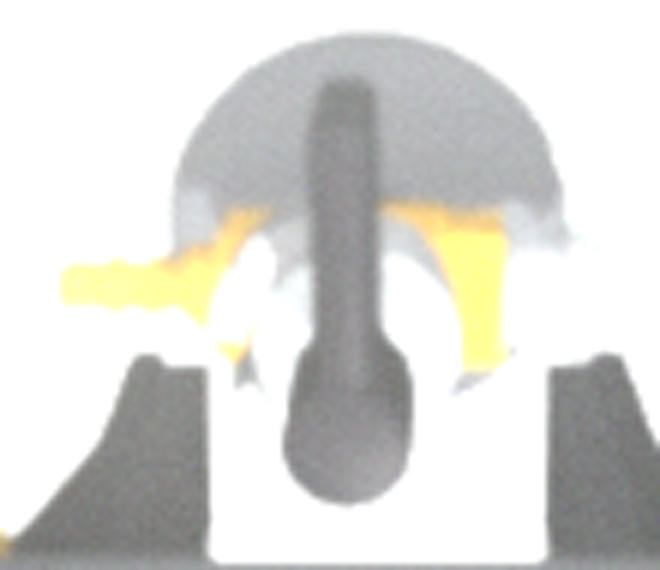

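```bash
python3 - <<'E'
from h import *
import pickle
p=pickle.load(open("w8.pkl","rb"))
f=lambda u,v:(195+u/6,160+v/6)
h=onz(f(348,440),.12,p);t=onz(f(345,118),.12,p);n=onz(f(66,285),.044,p);c=onz(f(560,235),.044,p)
print(h,t,n,c);d=t-h;print(np.hypot(*d[:2]),np.degrees(np.arctan2(d[1],d[0])));d=n-h;print(np.hypot(*d[:2]),np.degrees(np.arctan2(d[1],d[0])))
E
python3 -c "
from look import *
go('w9',(.4855,.1715),-95.1,.034)"
```

```text
[0.4849664  0.17223749 0.12      ] [0.48019879 0.12020682 0.12      ] [0.54522016 0.16849555 0.044     ] [0.44491732 0.16657842 0.044     ]
0.05224864243611385 -95.23542679347662
0.06036985006337412 -3.553669383550138
9.95 [0.4744 0.1369 0.2093] [[0.024, -0.995, 0.1], [-0.01, 0.1, 0.995], [-1.0, -0.025, -0.008]] F [ 0.33  0.16 -0.45] M [0.197 0.035 0.078] 0.39616362814325723
to target in tool [ 0.0002 -0.008   0.0015] tool lever az -95.7236114695115
[[252.75752648 229.91850525]] [ 35.8  10.  -21.3   1.5 -58.  -42.3]
```

Call:
{"fn": "apply_moves", "kwargs": {"xyz": [[-0.01,-0.008,0.0015],[-0.01,0,0],[-0.01,0,0],[-0.01,0,0],[-0.01,0,0]], "twist": [-0.5,0,0,0,0], "claw": [0.4,0.4,0.4,0.4,0.4]}}

```text
time_s: 10.55
tcp_pos: [0.4797, 0.1346, 0.2597]
ee_rot: [[0.018, -0.997, 0.073], [-0.014, 0.073, 0.997], [-1.0, -0.019, -0.013]]
wrist_force: [0.3, 0.6, -0.3]
gripper_width: 0.399
```

```bash
python3 st.py .485 .172
```

```text
10.55 [0.4797 0.1346 0.2597] tilt [ 0.018 -0.014] r 0.0378 pos az -98.1 tool az -94.2 Ftool [ 0.33 -0.27  0.67] M [-0.034 -0.147 -0.054] 0.399 j6 -40.0
```

Call:
{"fn": "apply_moves", "kwargs": {"xyz": [[0.05,-0.001,0.0045],[0.05,0,0]], "twist": [0.5,0], "claw": [0.4,0.4]}}

```text
time_s: 10.75
tcp_pos: [0.4898, 0.1413, 0.1687]
ee_rot: [[0.041, -0.996, 0.08], [-0.002, 0.08, 0.997], [-0.999, -0.041, 0.002]]
wrist_force: [-0.0, 0.1, -0.3]
gripper_width: 0.398
```

```bash
python3 st.py .485 .172
```

```text
10.75 [0.4898 0.1413 0.1687] tilt [ 0.041 -0.002] r 0.0311 pos az -81.1 tool az -94.6 Ftool [0.34 0.02 0.06] M [ 0.011 -0.084  0.101] 0.398 j6 -41.0
```

Call:
{"fn": "apply_moves", "kwargs": {"xyz": [[0,0.005,-0.002]], "twist": [0], "claw": [0.4]}}

```text
time_s: 10.85
tcp_pos: [0.4815, 0.138, 0.1639]
ee_rot: [[0.031, -0.996, 0.081], [-0.007, 0.081, 0.997], [-1.0, -0.031, -0.004]]
wrist_force: [-0.5, -0.4, 0.6]
gripper_width: 0.402
```

```bash
python3 st.py .485 .172
```

```text
10.85 [0.4815 0.138  0.1639] tilt [ 0.031 -0.007] r 0.0342 pos az -95.8 tool az -94.7 Ftool [-0.57  0.44 -0.47] M [-0.004 -0.025  0.131] 0.402 j6 -41.0
```

Call:
{"fn": "apply_moves", "kwargs": {"xyz": [[-0.02,0.003,0],[-0.02,0,0],[-0.02,0,0]], "twist": [0,0,0], "claw": [0.4,0.4,0.4]}}

```text
time_s: 11.15
tcp_pos: [0.4746, 0.1371, 0.2279]
ee_rot: [[0.026, -0.996, 0.08], [-0.012, 0.079, 0.997], [-1.0, -0.027, -0.01]]
wrist_force: [0.7, 1.6, -0.2]
gripper_width: 0.402
```

```bash
python3 st.py .485 .172
```

```text
11.15 [0.4746 0.1371 0.2279] tilt [ 0.026 -0.012] r 0.0364 pos az -106.6 tool az -94.6 Ftool [ 0.15 -0.56  1.67] M [ 0.014 -0.141 -0.038] 0.402 j6 -41.0
```

Call:
{"fn": "apply_moves", "kwargs": {"xyz": [[0.05,-0.003,0.001],[0.04,0,0],[0,0,0]], "twist": [0.3,0,0], "claw": [0.4,0.4,0.4]}}

```text
time_s: 11.45
tcp_pos: [0.4866, 0.1404, 0.1507]
ee_rot: [[0.048, -0.995, 0.082], [-0.001, 0.082, 0.997], [-0.999, -0.048, 0.003]]
wrist_force: [0.3, -0.9, -0.5]
gripper_width: 0.399
```

```bash
python3 st.py .485 .172;python3 -c "
from look import *
go('w10',(.485,.172),-95.1,.034)"
```

```text
11.45 [0.4866 0.1404 0.1507] tilt [ 0.048 -0.001] r 0.0317 pos az -87.0 tool az -94.7 Ftool [ 0.48 -0.32 -0.86] M [-0.062 -0.024  0.182] 0.399 j6 -42.0
11.45 [0.4866 0.1404 0.1507] [[0.048, -0.995, 0.082], [-0.001, 0.082, 0.997], [-0.999, -0.048, 0.003]] F [ 0.27 -0.88 -0.46] M [0.036 0.179 0.064] 0.39873398963334394
to target in tool [-0.0002  0.0045 -0.0026] tool lever az -94.69013230461141
[[266.30446452 256.82119023]] [ 35.5  14.2 -25.6   2.2 -48.  -41.6]
```

View pics/w10.png

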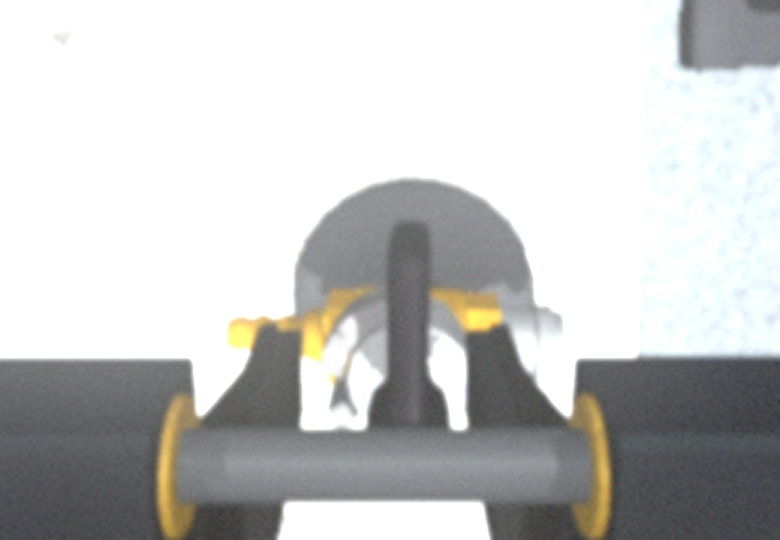

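Call:
{"fn": "apply_moves", "kwargs": {"xyz": [[0,0.0045,-0.0026],[0,0,0]], "twist": [0,0], "claw": [0.4,0.4]}}

```text
time_s: 11.75
tcp_pos: [0.4862, 0.1405, 0.1591]
ee_rot: [[0.062, -0.995, 0.079], [0.006, 0.08, 0.997], [-0.998, -0.062, 0.011]]
wrist_force: [0.3, 0.5, 0.3]
gripper_width: 0.403
```

```bash
python3 st.py .485 .172
```

```text
11.75 [0.4862 0.1405 0.1591] tilt [0.062 0.006] r 0.0315 pos az -87.9 tool az -94.6 Ftool [-0.26 -0.24  0.48] M [-0.    -0.057  0.161] 0.403 j6 -42.0
```

Call:
{"fn": "apply_moves", "kwargs": {"xyz": [[-0.005,0.03,0],[0,0,0]], "twist": [0,0], "claw": [0.4,0.4]}}

```text
time_s: 11.95
tcp_pos: [0.4565, 0.1436, 0.1655]
ee_rot: [[0.067, -0.995, 0.08], [0.009, 0.081, 0.997], [-0.998, -0.066, 0.014]]
wrist_force: [0.0, 0.1, -0.0]
gripper_width: 0.405
```

```bash
python3 st.py .485 .172
```

```text
11.95 [0.4565 0.1436 0.1655] tilt [0.067 0.009] r 0.0402 pos az -135.0 tool az -94.6 Ftool [0.05 0.01 0.11] M [-0.023 -0.021  0.032] 0.405 j6 -45.0
```

Call:
{"fn": "apply_moves", "kwargs": {"xyz": [[0,-0.006,0],[0,-0.006,0],[0,-0.006,0],[0,-0.006,0],[0,-0.006,0]], "twist": [0,0,0,0,0], "claw": [0.4,0.4,0.4,0.4,0.4]}}

```text
time_s: 12.45
tcp_pos: [0.4913, 0.1421, 0.171]
ee_rot: [[0.073, -0.994, 0.078], [0.012, 0.079, 0.997], [-0.997, -0.072, 0.018]]
wrist_force: [-0.1, 0.3, -0.3]
gripper_width: 0.399
```

```bash
python3 st.py .485 .172
```

```text
12.45 [0.4913 0.1421 0.171 ] tilt [0.073 0.012] r 0.0306 pos az -78.1 tool az -94.5 Ftool [0.31 0.13 0.31] M [-0.009 -0.025  0.139] 0.399 j6 -42.0
```

Call:
{"fn": "apply_moves", "kwargs": {"xyz": [[-0.015,0.002,0],[-0.015,0.002,0],[-0.015,0.002,0],[-0.015,0.002,0],[-0.015,0.002,0],[-0.015,0.002,0],[-0.015,0.002,0],[-0.015,0.002,0]], "twist": [0,0,0,0,0,0,0,0], "claw": [0.4,0.4,0.4,0.4,0.4,0.4,0.4,0.4]}}

```text
time_s: 13.25
tcp_pos: [0.4705, 0.1404, 0.2888]
ee_rot: [[0.063, -0.995, 0.084], [0.005, 0.084, 0.996], [-0.998, -0.062, 0.01]]
wrist_force: [0.1, -0.3, -0.3]
gripper_width: 0.403
```

```bash
python3 st.py .485 .172
```

```text
13.25 [0.4705 0.1404 0.2888] tilt [0.063 0.005] r 0.0348 pos az -114.6 tool az -94.8 Ftool [ 0.32 -0.13 -0.24] M [-0.015 -0.126  0.069] 0.403 j6 -42.0
```

Call:
{"fn": "apply_moves", "kwargs": {"xyz": [[0,0,0],[0,0,0],[0,0,0],[0,0,0]], "twist": [0,0,0,0], "claw": [0.4,0.4,0.4,0.4]}}

```text
time_s: 13.65
tcp_pos: [0.4718, 0.1403, 0.2883]
ee_rot: [[0.063, -0.994, 0.085], [0.005, 0.085, 0.996], [-0.998, -0.062, 0.011]]
wrist_force: [0.2, -0.4, 0.2]
gripper_width: 0.4
```

```bash
python3 st.py .485 .172
```

```text
13.65 [0.4718 0.1403 0.2883] tilt [0.063 0.005] r 0.0344 pos az -112.6 tool az -94.9 Ftool [-0.15 -0.2  -0.39] M [ 0.019 -0.105  0.05 ] 0.4 j6 -42.0
```

Call:
{"fn": "apply_moves", "kwargs": {"xyz": [[0,0,-0.04],[0,0,-0.04],[0,0,-0.04],[0,0,-0.04],[0,0,-0.04],[0,0,0]], "twist": [0,0,0,0,0,0], "claw": [0.4,0.4,0.4,0.4,0.4,0.4]}}

```text
time_s: 14.25
tcp_pos: [0.4538, -0.0649, 0.2813]
ee_rot: [[0.055, -0.995, 0.08], [0.002, 0.081, 0.997], [-0.999, -0.054, 0.007]]
wrist_force: [0.5, 0.4, -0.4]
gripper_width: 0.401
```

```bash
python3 st.py .485 .172
```

```text
14.25 [ 0.4538 -0.0649  0.2813] tilt [0.055 0.002] r 0.2389 pos az -97.5 tool az -94.6 Ftool [ 0.4  -0.43  0.42] M [ 0.009 -0.171  0.095] 0.401 j6 -17.0
```

Call:
{"fn": "apply_moves", "kwargs": {"xyz": [[0,0,0.04],[0,0,0.04],[0,0,0.04],[0,0,0.04],[0,0,0.04],[0,0,0]], "twist": [0,0,0,0,0,0], "claw": [0.4,0.4,0.4,0.4,0.4,0.4]}}

```text
time_s: 14.85
tcp_pos: [0.4707, 0.1402, 0.279]
ee_rot: [[0.05, -0.995, 0.089], [0.0, 0.089, 0.996], [-0.999, -0.05, 0.005]]
wrist_force: [0.5, -0.8, -0.5]
gripper_width: 0.398
```

```bash
python3 st.py .485 .172
```

```text
14.85 [0.4707 0.1402 0.279 ] tilt [0.05 0.  ] r 0.0349 pos az -114.3 tool az -95.1 Ftool [ 0.54 -0.57 -0.71] M [ 0.023 -0.116  0.084] 0.398 j6 -42.0
```

Call:
{"fn": "apply_moves", "kwargs": {"xyz": [[-0.01,0,0],[-0.01,0,0],[-0.01,0,0],[-0.01,0,0],[-0.01,0,0],[-0.01,0,0],[-0.01,0,0],[-0.01,0,0],[-0.01,0,0],[-0.01,0,0],[-0.01,0,0],[-0.01,0,0]], "twist": [0,0,0,0,0,0,0,0,0,0,0,0], "claw": [0.4,0.4,0.4,0.4,0.4,0.4,0.4,0.4,0.4,0.4,0.4,0.4]}}

```text
time_s: 16.05
tcp_pos: [0.4635, 0.1381, 0.4088]
ee_rot: [[0.049, -0.995, 0.091], [-0.001, 0.092, 0.996], [-0.999, -0.049, 0.004]]
wrist_force: [0.1, -0.1, -0.2]
gripper_width: 0.4
```

```bash
python3 st.py .485 .172
```

```text
16.05 [0.4635 0.1381 0.4088] tilt [ 0.049 -0.001] r 0.0401 pos az -122.4 tool az -95.2 Ftool [ 0.16 -0.08 -0.11] M [-0.003 -0.085  0.014] 0.4 j6 -42.0
```

Call:
{"fn": "apply_moves", "kwargs": {"xyz": [[0.05,0,0],[0.05,0,0],[0.05,0,0],[0.05,0,0]], "twist": [0,0,0,0], "claw": [0.4,0.4,0.4,0.4]}}

```text
time_s: 16.45
tcp_pos: [0.4817, 0.1425, 0.2171]
ee_rot: [[0.074, -0.993, 0.089], [0.013, 0.09, 0.996], [-0.997, -0.073, 0.02]]
wrist_force: [1.3, -0.2, -0.7]
gripper_width: 0.4
```

```bash
python3 st.py .485 .172
```

```text
16.45 [0.4817 0.1425 0.2171] tilt [0.074 0.013] r 0.0297 pos az -96.3 tool az -95.1 Ftool [ 0.78 -1.23 -0.09] M [ 0.052 -0.133  0.028] 0.4 j6 -43.0
```

Call:
{"fn": "apply_moves", "kwargs": {"xyz": [[0,0,0]], "twist": [0], "claw": [0.4]}}

```text
time_s: 16.55
tcp_pos: [0.4779, 0.1403, 0.2108]
ee_rot: [[0.061, -0.994, 0.091], [0.006, 0.091, 0.996], [-0.998, -0.06, 0.011]]
wrist_force: [-1.2, -0.2, -0.2]
gripper_width: 0.398
```

```bash
python3 st.py .485 .172
```

```text
16.55 [0.4779 0.1403 0.2108] tilt [0.061 0.006] r 0.0325 pos az -102.6 tool az -95.2 Ftool [ 0.14  1.21 -0.31] M [-0.005  0.075  0.163] 0.398 j6 -43.0
```

Call:
{"fn": "apply_moves", "kwargs": {"xyz": [[-0.05,0,0],[-0.05,0,0],[-0.05,0,0]], "twist": [0,0,0], "claw": [0.4,0.4,0.4]}}

```text
time_s: 16.85
tcp_pos: [0.4675, 0.1381, 0.3607]
ee_rot: [[0.049, -0.995, 0.091], [-0.005, 0.091, 0.996], [-0.999, -0.049, -0.0]]
wrist_force: [-0.1, 0.8, 0.0]
gripper_width: 0.398
```

```bash
python3 st.py .485 .172
```

```text
16.85 [0.4675 0.1381 0.3607] tilt [ 0.049 -0.005] r 0.0381 pos az -117.3 tool az -95.2 Ftool [-0.02  0.14  0.84] M [ 0.013 -0.234 -0.024] 0.398 j6 -42.0
```

Call:
{"fn": "apply_moves", "kwargs": {"xyz": [[0,0,0]], "twist": [0], "claw": [0.4]}}

```text
time_s: 16.95
tcp_pos: [0.4705, 0.1391, 0.3717]
ee_rot: [[0.066, -0.994, 0.09], [0.003, 0.09, 0.996], [-0.998, -0.066, 0.009]]
wrist_force: [0.2, -0.1, -0.1]
gripper_width: 0.399
```

```bash
python3 st.py .485 .172
```

```text
16.95 [0.4705 0.1391 0.3717] tilt [0.066 0.003] r 0.036 pos az -113.7 tool az -95.2 Ftool [ 0.06 -0.2  -0.03] M [-0.011 -0.095  0.084] 0.399 j6 -42.0
```

Call:
{"fn": "apply_moves", "kwargs": {"xyz": [[0.01,0,-0.045],[0.01,0,-0.045],[0.01,0,-0.045],[0.01,0,-0.045],[0.01,0,-0.045],[0,0,-0.045],[0,0,0.045],[0,0,0.045],[0,0,0.045],[0,0,0.045],[0,0,0.045],[0,0,0.045]], "twist": [0,0,0,0,0,0,0,0,0,0,0,0], "claw": [0.4,0.4,0.4,0.4,0.4,0.4,0.4,0.4,0.4,0.4,0.4,0.4]}}

```text
time_s: 18.15
tcp_pos: [0.4848, 0.1183, 0.3608]
ee_rot: [[0.122, -0.984, 0.127], [0.007, 0.128, 0.992], [-0.993, -0.12, 0.022]]
wrist_force: [1.6, 0.2, -0.8]
gripper_width: 0.4
```

```bash
python3 st.py .485 .172
```

```text
18.15 [0.4848 0.1183 0.3608] tilt [0.122 0.007] r 0.0537 pos az -90.2 tool az -97.3 Ftool [ 1.   -1.49  0.35] M [ 0.016 -0.067  0.078] 0.4 j6 -43.0
```

Call:
{"fn": "apply_moves", "kwargs": {"xyz": [[0,0,-0.045],[0,0,-0.045],[0,0,-0.045],[0,0,-0.045],[0,0,-0.045],[0,0,-0.045],[0,0,0.045],[0,0,0.045],[0,0,0.045],[0,0,0.045],[0,0,0.045],[0,0,0.045]], "twist": [0,0,0,0,0,0,0,0,0,0,0,0], "claw": [0.4,0.4,0.4,0.4,0.4,0.4,0.4,0.4,0.4,0.4,0.4,0.4]}}

```text
time_s: 19.35
tcp_pos: [0.4911, 0.1086, 0.3977]
ee_rot: [[0.169, -0.975, 0.141], [0.005, 0.144, 0.99], [-0.986, -0.167, 0.03]]
wrist_force: [0.0, 0.1, 0.1]
gripper_width: 0.399
```

```bash
python3 st.py .485 .172
```

```text
19.35 [0.4911 0.1086 0.3977] tilt [0.169 0.005] r 0.0637 pos az -84.5 tool az -98.1 Ftool [-0.07 -0.02  0.09] M [ 0.022 -0.     0.227] 0.399 j6 -43.0
```

```bash
cat > js.py <<'E'
from station import r
s=r.sense();j=s["joints"];v=s["joint_velocities"]
print(round(s["time_s"],2),j.round(2),"v",v.round(1),"pitcherr",round(90-(j[1]-j[2]-j[4]),2),"tilt",s["ee_rot"][:2,0].round(3),s["tcp_pos"].round(4),"eff",s["effort"].round(1))
E
python3 js.py
```

```text
19.35 [ 34.12   0.54  -6.88   5.4  -74.37 -43.47] v [ 48.6  14.9  17.9   8.   -4.7 -50. ] pitcherr 8.2 tilt [0.169 0.005] [0.4911 0.1086 0.3977] eff [ -2.9 -22.9  19.5   4.4   0.2   0.6]
```

Call:
{"fn": "apply_moves", "kwargs": {"xyz": [[0,0,0]], "twist": [0], "claw": [0.4]}}

```text
time_s: 19.45
tcp_pos: [0.4918, 0.1126, 0.4]
ee_rot: [[0.172, -0.976, 0.136], [0.007, 0.139, 0.99], [-0.985, -0.17, 0.031]]
wrist_force: [-0.7, -1.2, -0.3]
gripper_width: 0.398
```

```bash
python3 js.py
```

```text
19.45 [ 34.51   0.6   -6.55   5.45 -74.48 -43.54] v [-1.4 -3.   1.1  0.8 -3.2  0.7] pitcherr 8.37 tilt [0.172 0.007] [0.4918 0.1126 0.4   ] eff [  0.6 -20.5  20.6   4.7   0.4  -0.2]
```

Call:
{"fn": "apply_moves", "kwargs": {"xyz": [[-0.02,0,0]], "twist": [0], "claw": [0.4]}}

```text
time_s: 19.55
tcp_pos: [0.4875, 0.1133, 0.4197]
ee_rot: [[0.169, -0.976, 0.134], [0.006, 0.137, 0.991], [-0.986, -0.167, 0.029]]
wrist_force: [-0.2, -0.4, 0.0]
gripper_width: 0.398
```

```bash
python3 js.py
```

```text
19.55 [ 34.89   0.13  -4.3    5.4  -77.4  -43.52] v [  5.1  -5.9  28.2   1.7 -29.3  -0.6] pitcherr 8.17 tilt [0.169 0.006] [0.4875 0.1133 0.4197] eff [  0.  -20.3  19.6   4.7   0.7   0. ]
```

Call:
{"fn": "apply_moves", "kwargs": {"xyz": [[0,0,0]], "twist": [0], "claw": [0.4]}}

```text
time_s: 19.65
tcp_pos: [0.4883, 0.1136, 0.4251]
ee_rot: [[0.177, -0.975, 0.132], [0.009, 0.136, 0.991], [-0.984, -0.174, 0.033]]
wrist_force: [0.9, -0.2, 0.9]
gripper_width: 0.401
```

```bash
python3 js.py
```

```text
19.65 [ 3.494e+01 -6.000e-02 -3.860e+00  5.520e+00 -7.755e+01 -4.351e+01] v [ 0.5  0.7 -2.9 -2.1 -0.4  0.2] pitcherr 8.65 tilt [0.177 0.009] [0.4883 0.1136 0.4251] eff [  0.3 -18.5  19.6   4.5   0.2   0. ]
```

Call:
{"fn": "apply_moves", "kwargs": {"xyz": [[0,0.02,0]], "twist": [0], "claw": [0.4]}}

```text
time_s: 19.75
tcp_pos: [0.4697, 0.1164, 0.4227]
ee_rot: [[0.179, -0.975, 0.134], [0.01, 0.138, 0.99], [-0.984, -0.176, 0.034]]
wrist_force: [-0.4, -0.4, -1.4]
gripper_width: 0.406
```

```bash
python3 js.py
```

```text
19.75 [ 36.78  -1.98  -6.19   5.84 -77.26 -45.51] v [ 19.9 -23.2 -23.4   4.    1.3 -20.5] pitcherr 8.54 tilt [0.179 0.01 ] [0.4697 0.1164 0.4227] eff [ -1.9 -17.   22.1   4.9   0.3   0.3]
```

Call:
{"fn": "apply_moves", "kwargs": {"xyz": [[0,0,0]], "twist": [0], "claw": [0.4]}}

```text
time_s: 19.85
tcp_pos: [0.4684, 0.1157, 0.4247]
ee_rot: [[0.181, -0.974, 0.133], [0.011, 0.138, 0.99], [-0.983, -0.178, 0.036]]
wrist_force: [0.7, -0.1, 0.7]
gripper_width: 0.399
```

```bash
python3 js.py
```

```text
19.85 [ 36.81  -2.23  -6.18   5.85 -77.35 -45.51] v [-1.4  2.1  2.9  0.5  0.7  1. ] pitcherr 8.71 tilt [0.181 0.011] [0.4684 0.1157 0.4247] eff [  0.4 -18.1  19.8   4.6   0.2  -0.1]
```

Call:
{"fn": "apply_moves", "kwargs": {"xyz": [[0.03,0.005,-0.001],[0,0,0],[0.03,0.005,-0.001],[0,0,0],[0.03,0.005,-0.001],[0,0,0],[0.03,0.005,-0.001],[0,0,0]], "twist": [0,0,0,0,0,0,0,0], "claw": [0.4,0.4,0.4,0.4,0.4,0.4,0.4,0.4]}}

```text
time_s: 20.65
tcp_pos: [0.4786, 0.1149, 0.3186]
ee_rot: [[0.205, -0.97, 0.134], [0.016, 0.14, 0.99], [-0.979, -0.201, 0.045]]
wrist_force: [-0.8, -0.2, 0.1]
gripper_width: 0.403
```

```bash
python3 js.py
```

```text
20.65 [ 36.23  -0.19 -19.49   7.11 -60.74 -47.11] v [-0.1 -3.2 12.3  5.6 -1.9  0.5] pitcherr 9.96 tilt [0.205 0.016] [0.4786 0.1149 0.3186] eff [  0.1 -20.1  20.    4.6   0.7  -0. ]
```

Call:
{"fn": "apply_moves", "kwargs": {"xyz": [[0,0.025,0],[0,0.05,0],[0,0.04,0],[0,-0.05,0],[0,-0.05,0],[0,-0.03,0],[0,-0.015,0],[0,-0.005,0]], "twist": [0,0,0,0,0,0,0,0], "claw": [0.4,0.4,0.4,0.4,0.4,0.4,0.4,0.4]}}

```text
time_s: 21.45
tcp_pos: [0.5133, 0.1208, 0.356]
ee_rot: [[0.242, -0.965, 0.098], [0.032, 0.109, 0.994], [-0.97, -0.237, 0.057]]
wrist_force: [-0.6, 0.1, 0.9]
gripper_width: 0.401
```

```bash
python3 js.py
```

```text
21.45 [ 34.48   1.47 -12.93   7.14 -63.15 -43.03] v [-4.5  4.  10.4 -0.5 -3.5  5.3] pitcherr 12.45 tilt [0.242 0.032] [0.5133 0.1208 0.356 ] eff [  0.2 -21.1  19.9   4.6   0.5   0. ]
```

Call:
{"fn": "apply_moves", "kwargs": {"xyz": [[-0.01,0,0],[-0.015,0,0],[-0.015,0,0],[-0.015,0,0],[-0.015,0,0],[-0.015,0,0]], "twist": [0,0,0,0,0,0], "claw": [0.4,0.4,0.4,0.4,0.4,0.4]}}

```text
time_s: 22.05
tcp_pos: [0.4899, 0.1165, 0.4538]
ee_rot: [[0.253, -0.963, 0.098], [0.034, 0.11, 0.993], [-0.967, -0.248, 0.06]]
wrist_force: [0.1, 0.1, -0.2]
gripper_width: 0.396
```

```bash
python3 js.py
```

```text
22.05 [ 36.04  -2.33  -3.47   7.19 -75.92 -43.05] v [  3.2  -6.   17.8   0.3 -22.4  -0.3] pitcherr 12.94 tilt [0.253 0.034] [0.4899 0.1165 0.4538] eff [ -0.3 -18.2  20.1   4.7   0.7   0. ]
```

Call:
{"fn": "apply_moves", "kwargs": {"xyz": [[0.002,0,-0.01],[0,0,-0.025],[0,0,-0.04],[0,0,-0.04],[0,0,-0.025],[0,0,-0.01]], "twist": [0,0,0,0,0,0], "claw": [0.4,0.4,0.4,0.4,0.4,0.4]}}

```text
time_s: 22.65
tcp_pos: [0.4709, -0.038, 0.4501]
ee_rot: [[0.264, -0.96, 0.09], [0.04, 0.104, 0.994], [-0.964, -0.259, 0.065]]
wrist_force: [0.2, -1.0, 0.4]
gripper_width: 0.398
```

```bash
python3 js.py
```

```text
22.65 [ 16.55  -5.94  -5.48   2.2  -75.15 -22.47] v [-15.1  -1.    0.5  -4.2  -0.1  15.5] pitcherr 15.31 tilt [0.264 0.04 ] [ 0.4709 -0.038   0.4501] eff [  0.7 -15.1  20.6   4.7   0.5  -0. ]
```

Call:
{"fn": "apply_moves", "kwargs": {"xyz": [[0,0,0],[0,0,0]], "twist": [0,0], "claw": [0.4,0.4]}}

```text
time_s: 22.85
tcp_pos: [0.4698, -0.0394, 0.4508]
ee_rot: [[0.265, -0.96, 0.092], [0.039, 0.106, 0.994], [-0.964, -0.259, 0.066]]
wrist_force: [-0.2, -0.3, -0.4]
gripper_width: 0.398
```

```bash
python3 js.py
```

```text
22.85 [ 16.42  -6.07  -5.52   2.21 -75.19 -22.5 ] v [-0.2 -0.5 -0.1  0.  -0.1 -0. ] pitcherr 15.37 tilt [0.265 0.039] [ 0.4698 -0.0394  0.4508] eff [ -0.3 -15.2  20.7   4.6   0.5   0. ]
```

Call:
{"fn": "apply_moves", "kwargs": {"xyz": [[0,0,0]], "twist": [0], "claw": [0.4]}}

```text
time_s: 22.95
tcp_pos: [0.4697, -0.0388, 0.4509]
ee_rot: [[0.265, -0.96, 0.092], [0.04, 0.106, 0.994], [-0.963, -0.26, 0.066]]
wrist_force: [-0.2, 0.3, -0.9]
gripper_width: 0.401
```

```bash
python3 js.py; python3 js.py
```

```text
22.95 [ 16.49  -6.09  -5.52   2.21 -75.19 -22.53] v [ 0.6 -0.1 -0.1 -0.1  0.1 -0.3] pitcherr 15.38 tilt [0.265 0.04 ] [ 0.4697 -0.0388  0.4509] eff [ -0.3 -15.2  20.7   4.6   0.5   0. ]
22.95 [ 16.49  -6.09  -5.52   2.21 -75.19 -22.53] v [ 0.6 -0.1 -0.1 -0.1  0.1 -0.3] pitcherr 15.38 tilt [0.265 0.04 ] [ 0.4697 -0.0388  0.4509] eff [ -0.3 -15.2  20.7   4.6   0.5   0. ]
```

Call:
{"fn": "apply_moves", "kwargs": {"xyz": [[0,0,0]], "twist": [2], "claw": [0.4]}}

```text
time_s: 23.05
tcp_pos: [0.4698, -0.038, 0.4508]
ee_rot: [[0.265, -0.956, 0.124], [0.04, 0.14, 0.989], [-0.964, -0.257, 0.075]]
wrist_force: [1.1, 0.3, 0.8]
gripper_width: 0.402
```

```bash
python3 js.py
```

```text
23.05 [ 16.6   -6.08  -5.52   2.21 -75.19 -24.61] v [  1.    0.1  -0.   -0.1  -0.  -21.2] pitcherr 15.37 tilt [0.265 0.04 ] [ 0.4698 -0.038   0.4508] eff [ -0.1 -15.1  20.7   4.6   0.6   0.4]
```

Call:
{"fn": "apply_moves", "kwargs": {"xyz": [[0.001,0,0]], "twist": [0], "claw": [0.4]}}

```text
time_s: 23.15
tcp_pos: [0.4703, -0.037, 0.4498]
ee_rot: [[0.265, -0.957, 0.123], [0.04, 0.138, 0.99], [-0.964, -0.257, 0.075]]
wrist_force: [0.1, -0.1, -0.0]
gripper_width: 0.401
```

```bash
python3 js.py
```

```text
23.15 [ 16.7   -6.04  -5.62   2.22 -75.05 -24.63] v [ 0.9  0.4 -1.3 -0.1  1.4  0.7] pitcherr 15.37 tilt [0.265 0.04 ] [ 0.4703 -0.037   0.4498] eff [ -0.2 -15.1  20.7   4.6   0.5  -0.1]
```

Call:
{"fn": "apply_moves", "kwargs": {"xyz": [[0.02,0,0]], "twist": [0], "claw": [0.4]}}

```text
time_s: 23.25
tcp_pos: [0.4766, -0.0354, 0.433]
ee_rot: [[0.27, -0.955, 0.12], [0.041, 0.136, 0.99], [-0.962, -0.262, 0.076]]
wrist_force: [-0.3, 0.1, -0.2]
gripper_width: 0.396
```

```bash
python3 js.py
```

```text
23.25 [ 16.69  -5.54  -7.57   2.29 -72.27 -24.59] v [ -0.2   6.9 -24.3  -1.4  28.4  -0.1] pitcherr 15.7 tilt [0.27  0.041] [ 0.4766 -0.0354  0.433 ] eff [ -0.  -16.2  21.4   4.6   0.1   0. ]
```

Call:
{"fn": "apply_moves", "kwargs": {"xyz": [[0.02,0,0]], "twist": [0], "claw": [0.4]}}

```text
time_s: 23.35
tcp_pos: [0.4824, -0.0337, 0.4133]
ee_rot: [[0.271, -0.955, 0.118], [0.042, 0.134, 0.99], [-0.962, -0.263, 0.077]]
wrist_force: [0.2, 0.3, -0.6]
gripper_width: 0.401
```

```bash
python3 js.py
```

```text
23.35 [ 16.67  -4.86  -9.65   2.28 -69.46 -24.54] v [ -0.2   6.5 -19.3   0.9  27.9   0.5] pitcherr 15.75 tilt [0.271 0.042] [ 0.4824 -0.0337  0.4133] eff [ -0.  -17.5  21.7   4.7   0.2   0. ]
```

```bash
cat > to.py <<'E'
from station import r
import numpy as np,sys
s=r.sense();T=np.array([float(a) for a in sys.argv[1:4]]);R=s["ee_rot"]
d=R.T@(T-s["tcp_pos"]);print(round(s["time_s"],2),s["tcp_pos"].round(4),"tool delta",d.round(4),"x",R[:,0].round(3),"lever az",np.degrees(np.arctan2(-R[1,2],-R[0,2])).round(1),"F",s["wrist_force"].round(2),"M",s["moment"].round(2),"v",np.abs(s["joint_velocities"]).max().round(1),round(s["gripper_width"],3))
E
python3 to.py .4833 .129 .20
```

```text
23.35 [ 0.4824 -0.0337  0.4133] tool delta [0.2123 0.077  0.1448] x [ 0.271  0.042 -0.962] lever az -96.8 F [ 0.25  0.29 -0.64] M [-0.03  0.51 -0.05] v 27.9 0.401
```

Call:
{"fn": "apply_moves", "kwargs": {"xyz": [[0.02,0.006,0.01],[0.022,0.008,0.015],[0.022,0.008,0.015],[0.022,0.008,0.015],[0.022,0.008,0.015],[0.022,0.008,0.015],[0.022,0.008,0.015],[0.02,0.008,0.015],[0.015,0.006,0.012],[0.01,0.004,0.007],[0.005,0.001,0.003]], "twist": [0,0,0,0,0,0,0,0,0,0,0], "claw": [0,0,0,0,0,0,0,0,0,0,0]}}

```text
time_s: 24.45
tcp_pos: [0.4812, 0.1341, 0.1985]
ee_rot: [[0.266, -0.959, 0.095], [0.043, 0.111, 0.993], [-0.963, -0.26, 0.071]]
wrist_force: [-0.2, -0.2, -0.2]
gripper_width: 0.005
```

```bash
python3 to.py .4833 .129 .165
```

```text
24.45 [0.4812 0.1341 0.1985] tool delta [ 0.0326  0.0062 -0.0072] x [ 0.266  0.043 -0.963] lever az -95.5 F [-0.19 -0.22 -0.21] M [-0.    0.49 -0.03] v 8.3 0.005
```

Call:
{"fn": "apply_moves", "kwargs": {"xyz": [[0.005,0.001,-0.001],[0.01,0.002,-0.002],[0.01,0.002,-0.002],[0.006,0.001,-0.002],[0.003,0,0]], "twist": [0,0,0,0,0], "claw": [0,0,0,0,0]}}

```text
time_s: 24.95
tcp_pos: [0.485, 0.1307, 0.1634]
ee_rot: [[0.269, -0.959, 0.091], [0.045, 0.107, 0.993], [-0.962, -0.263, 0.072]]
wrist_force: [0.4, 0.4, 0.4]
gripper_width: 0.002
```

```bash
python3 to.py .4833 .129 .14;python3 -c "
from look import *
go('w11',(.485,.172),-95.1,.042)
p=imaging.capture('side');cv2.imwrite('pics/w11_d.png',cv2.resize(cv2.cvtColor(p['pixels'],cv2.COLOR_RGB2BGR)[150:320,170:360],None,fx=4,fy=3.5,interpolation=cv2.INTER_CUBIC))"
```

```text
24.95 [0.485  0.1307 0.1634] tool delta [ 0.0219  0.0076 -0.0035] x [ 0.269  0.045 -0.962] lever az -95.2 F [0.43 0.42 0.39] M [-0.02  0.51 -0.04] v 5.3 0.002
24.95 [0.485  0.1307 0.1634] [[0.269, -0.959, 0.091], [0.045, 0.107, 0.993], [-0.962, -0.263, 0.072]] F [0.43 0.42 0.39] M [-0.02   0.513 -0.044] 0.001734497378345699
to target in tool [-0.001   0.0036 -0.0009] tool lever az -95.24194841062825
[[280.13209139 255.47506397]] [ 37.6   7.4 -38.7  14.5 -30.7 -55. ]
```

View pics/w11.png

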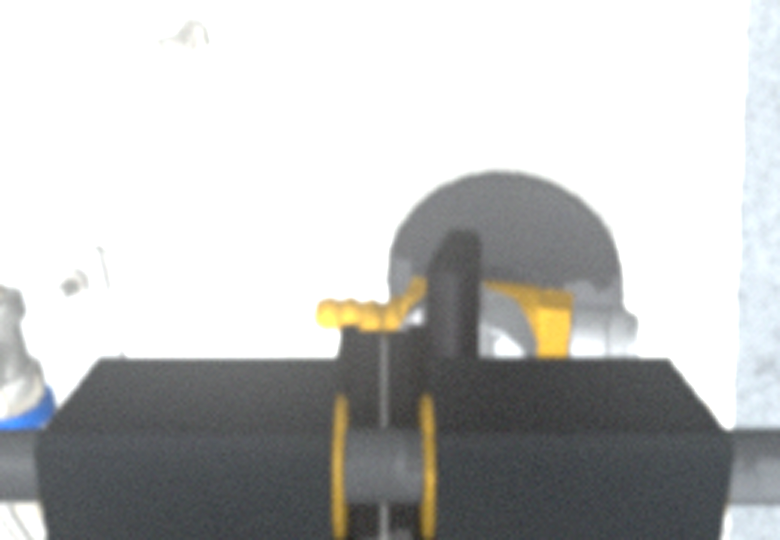

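View pics/w11_d.png

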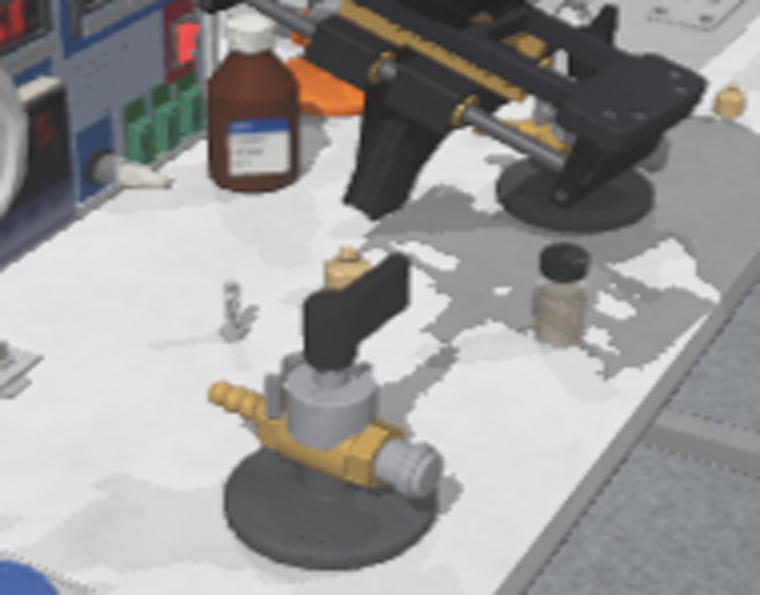

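Call:
{"fn": "apply_moves", "kwargs": {"xyz": [[0.006,0.002,-0.001],[0.008,0.003,-0.001],[0.006,0.002,-0.001],[0.002,0,0]], "twist": [0,0,0,0], "claw": [0,0,0,0]}}

```text
time_s: 25.5
tcp_pos: [0.4848, 0.1302, 0.1403]
ee_rot: [[0.272, -0.958, 0.09], [0.048, 0.107, 0.993], [-0.961, -0.265, 0.075]]
wrist_force: [0.2, 0.5, 0.3]
gripper_width: 0.004
```

```bash
python3 to.py .4833 .129 .135;python3 -c "
from look import *
p=imaging.capture('side');cv2.imwrite('pics/w12_d.png',cv2.resize(cv2.cvtColor(p['pixels'],cv2.COLOR_RGB2BGR)[180:280,210:330],None,fx=5,fy=5,interpolation=cv2.INTER_CUBIC))
p=imaging.capture('scene');cv2.imwrite('pics/w12_s.png',cv2.resize(cv2.cvtColor(p['pixels'],cv2.COLOR_RGB2BGR)[130:250,90:240],None,fx=5,fy=5,interpolation=cv2.INTER_CUBIC))
"
```

```text
25.5 [0.4848 0.1302 0.1403] tool delta [ 0.0046  0.0027 -0.0018] x [ 0.272  0.048 -0.961] lever az -95.2 F [0.18 0.5  0.25] M [-0.03  0.54 -0.03] v 4.0 0.004
```

View pics/w12_d.png

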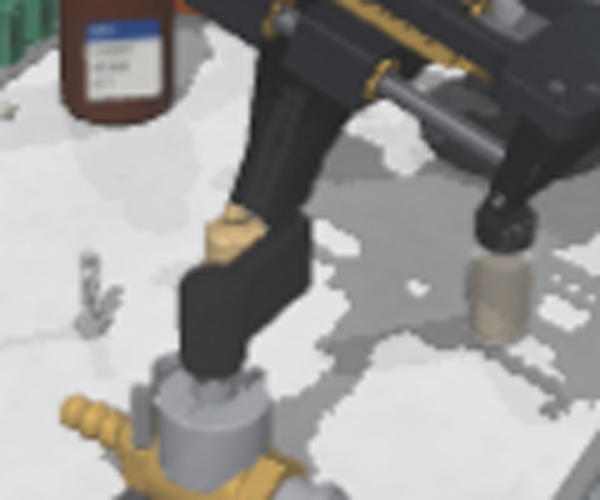

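View pics/w12_s.png

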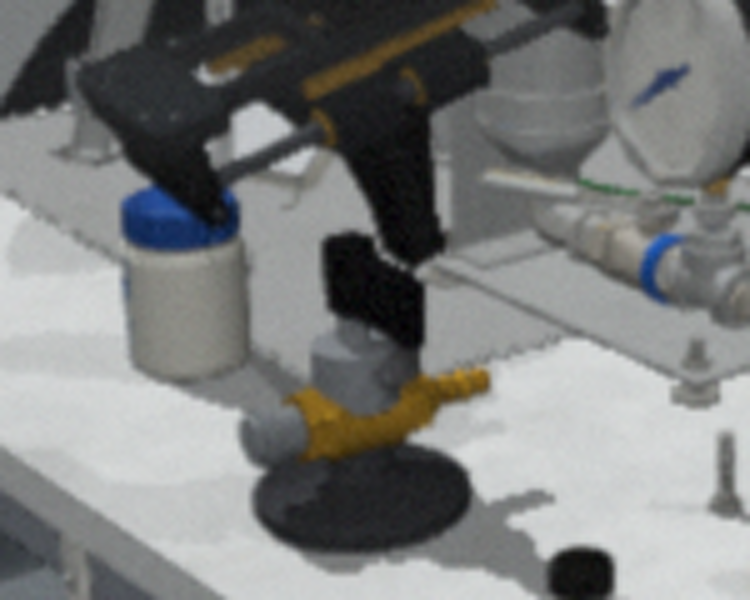

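Call:
{"fn": "apply_moves", "kwargs": {"xyz": [[0.003,0.002,-0.001],[0.003,0.001,0]], "twist": [0,0], "claw": [0,0]}}

```text
time_s: 25.8
tcp_pos: [0.4845, 0.1304, 0.1348]
ee_rot: [[0.274, -0.958, 0.09], [0.048, 0.107, 0.993], [-0.961, -0.268, 0.076]]
wrist_force: [-1.4, -2.8, 5.9]
gripper_width: 0.009
```

```bash
python3 to.py .4833 .129 .130
```

```text
25.8 [0.4845 0.1304 0.1348] tool delta [ 0.0042  0.0023 -0.0019] x [ 0.274  0.048 -0.961] lever az -95.2 F [-1.36 -2.79  5.89] M [-0.91  0.53 -0.16] v 5.4 0.009
```

Call:
{"fn": "apply_moves", "kwargs": {"xyz": [[0.003,0.001,0]], "twist": [0], "claw": [0]}}

```text
time_s: 25.9
tcp_pos: [0.4846, 0.1304, 0.1322]
ee_rot: [[0.274, -0.957, 0.09], [0.048, 0.107, 0.993], [-0.96, -0.268, 0.075]]
wrist_force: [-1.1, -3.4, 7.5]
gripper_width: 0.002
```

```bash
python3 to.py .4833 .129 .130
```

```text
25.9 [0.4846 0.1304 0.1322] tool delta [ 0.0017  0.0017 -0.0017] x [ 0.274  0.048 -0.96 ] lever az -95.2 F [-1.07 -3.44  7.51] M [-0.95  0.4  -0.25] v 6.0 0.002
```

Call:
{"fn": "apply_moves", "kwargs": {"xyz": [[0.004,0.001,0],[0.003,0.001,0]], "twist": [0,0], "claw": [0,0]}}

```text
time_s: 26.1
tcp_pos: [0.4858, 0.1303, 0.1272]
ee_rot: [[0.278, -0.957, 0.089], [0.046, 0.106, 0.993], [-0.96, -0.272, 0.074]]
wrist_force: [-1.9, -5.0, 10.7]
gripper_width: 0.006
```

```bash
python3 to.py .4833 .129 .127
```

```text
26.1 [0.4858 0.1303 0.1272] tool delta [-0.0006  0.0022 -0.0016] x [ 0.278  0.046 -0.96 ] lever az -95.1 F [-1.94 -4.95 10.66] M [-1.28  0.23 -0.4 ] v 6.4 0.006
```

Call:
{"fn": "apply_moves", "kwargs": {"xyz": [[0.004,0.001,-0.001]], "twist": [0], "claw": [0]}}

```text
time_s: 26.2
tcp_pos: [0.488, 0.1302, 0.126]
ee_rot: [[0.283, -0.955, 0.087], [0.048, 0.105, 0.993], [-0.958, -0.277, 0.075]]
wrist_force: [-3.5, -7.3, 26.7]
gripper_width: 0.002
```

```bash
python3 to.py .4833 .129 .125
```

```text
26.2 [0.488  0.1302 0.126 ] tool delta [-0.0004  0.0046 -0.0017] x [ 0.283  0.048 -0.958] lever az -95.0 F [-3.46 -7.3  26.69] M [-1.86 -0.7  -0.51] v 9.4 0.002
```

Call:
{"fn": "apply_moves", "kwargs": {"xyz": [[0.0035,-0.003,0]], "twist": [-3], "claw": [0]}}

```text
time_s: 26.3
tcp_pos: [0.494, 0.1311, 0.1266]
ee_rot: [[0.289, -0.957, 0.034], [0.051, 0.051, 0.997], [-0.956, -0.286, 0.063]]
wrist_force: [-1.6, -1.6, 10.6]
gripper_width: 0.007
```

```bash
python3 to.py .4833 .129 .125
```

```text
26.3 [0.494  0.1311 0.1266] tool delta [-0.0017  0.0106 -0.0025] x [ 0.289  0.051 -0.956] lever az -92.0 F [-1.63 -1.64 10.63] M [-0.35  0.15 -0.08] v 33.7 0.007
```

```bash
cat > sd.py <<'E'
from look import *
n=sys.argv[1]
p=imaging.capture('side');a=cv2.resize(cv2.cvtColor(p['pixels'],cv2.COLOR_RGB2BGR)[200:280,210:310],None,fx=4,fy=4,interpolation=cv2.INTER_CUBIC)
p=imaging.capture('scene');b=cv2.resize(cv2.cvtColor(p['pixels'],cv2.COLOR_RGB2BGR)[165:245,115:215],None,fx=4,fy=4,interpolation=cv2.INTER_CUBIC)
cv2.imwrite(f'pics/{n}.png',cv2.convertScaleAbs(np.hstack([a,b]),alpha=1.6,beta=15))
E
python3 sd.py d13; python3 to.py .4833 .129 .125
```

```text
26.4 [0.4946 0.1314 0.1265] tool delta [-0.0019  0.0111 -0.0029] x [ 0.289  0.051 -0.956] lever az -92.0 F [ 1.03 -2.75 12.09] M [-0.87 -0.6  -0.2 ] v 1.6 0.003
```

View pics/d13.png

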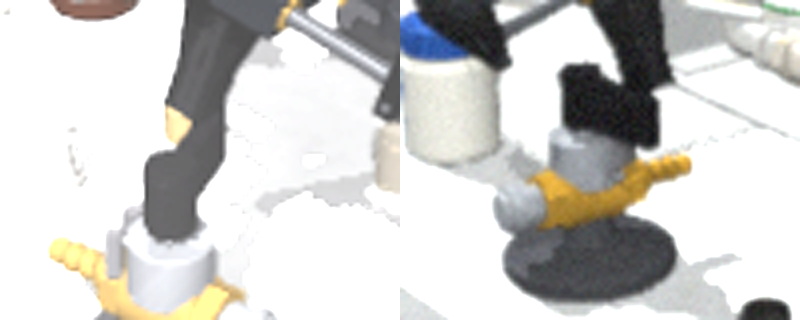

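Call:
{"fn": "apply_moves", "kwargs": {"xyz": [[0.0042,-0.0028,0.001]], "twist": [-6], "claw": [0]}}

```text
time_s: 26.5
tcp_pos: [0.5006, 0.1335, 0.1264]
ee_rot: [[0.295, -0.953, -0.069], [0.054, -0.056, 0.997], [-0.954, -0.298, 0.035]]
wrist_force: [-2.7, -2.4, 11.4]
gripper_width: 0.006
```

```bash
python3 to.py .4833 .129 .125
```

```text
26.5 [0.5006 0.1335 0.1264] tool delta [-0.004   0.0172 -0.0033] x [ 0.295  0.054 -0.954] lever az -86.0 F [-2.66 -2.45 11.41] M [-0.46  0.13 -0.11] v 62.4 0.006
```

Call:
{"fn": "apply_moves", "kwargs": {"xyz": [[0.0041,-0.0027,0.0012],[0.0041,-0.0025,0.0016]], "twist": [-7,-7], "claw": [0,0]}}

```text
time_s: 26.7
tcp_pos: [0.5126, 0.1409, 0.1264]
ee_rot: [[0.308, -0.9, -0.309], [0.063, -0.305, 0.95], [-0.949, -0.312, -0.038]]
wrist_force: [-5.2, 1.3, 12.4]
gripper_width: 0.004
```

```bash
python3 to.py .4833 .129 .125;python3 sd.py d14
```

```text
26.7 [0.5126 0.1409 0.1264] tool delta [-0.0084  0.0304 -0.0022] x [ 0.308  0.063 -0.949] lever az -72.0 F [-5.23  1.28 12.41] M [0.6  0.93 0.23] v 67.7 0.004
```

View pics/d14.png

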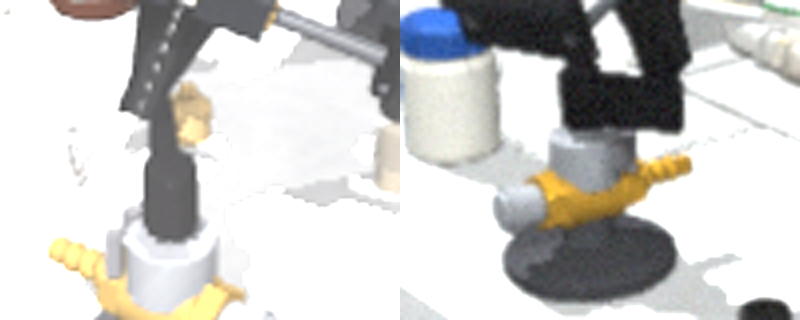

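Call:
{"fn": "apply_moves", "kwargs": {"xyz": [[0.0032,-0.003,0.0019],[0.0032,-0.003,0.0019]], "twist": [-8,-8], "claw": [0,0]}}

```text
time_s: 27.0
tcp_pos: [0.5226, 0.1515, 0.1274]
ee_rot: [[0.32, -0.77, -0.552], [0.072, -0.561, 0.825], [-0.945, -0.304, -0.124]]
wrist_force: [-5.5, 0.3, 10.2]
gripper_width: 0.007
```

```bash
python3 st.py .485 .172;python3 sd.py d15
```

```text
27.0 [0.5226 0.1515 0.1274] tilt [0.32  0.072] r 0.0428 pos az -28.7 tool az -56.2 Ftool [-11.36   0.95   2.02] M [ 0.056 -1.213  0.883] 0.007 j6 -22.0
```

View pics/d15.png

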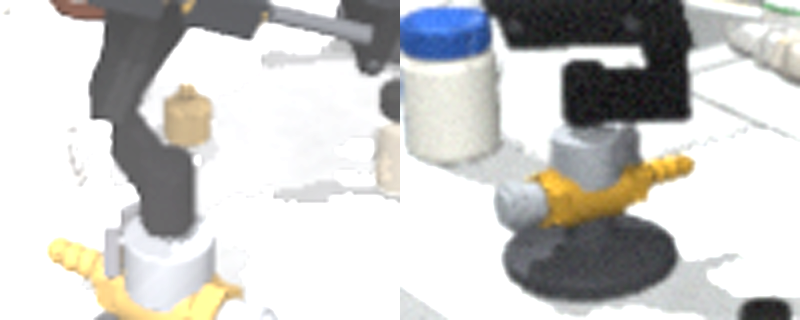

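Call:
{"fn": "apply_moves", "kwargs": {"xyz": [[0.0028,-0.0026,0.0045],[0.0028,-0.0026,0.0045]], "twist": [-6,-6], "claw": [0,0]}}

```text
time_s: 27.3
tcp_pos: [0.5253, 0.1649, 0.1269]
ee_rot: [[0.328, -0.632, -0.702], [0.078, -0.723, 0.687], [-0.942, -0.28, -0.187]]
wrist_force: [-5.2, -1.3, 12.9]
gripper_width: 0.007
```

```bash
python3 st.py .485 .172;python3 sd.py d16
```

```text
27.3 [0.5253 0.1649 0.1269] tilt [0.328 0.078] r 0.0409 pos az -10.0 tool az -44.4 Ftool [-13.94   0.65   0.38] M [ 0.015 -0.599  0.812] 0.007 j6 -13.0
```

View pics/d16.png

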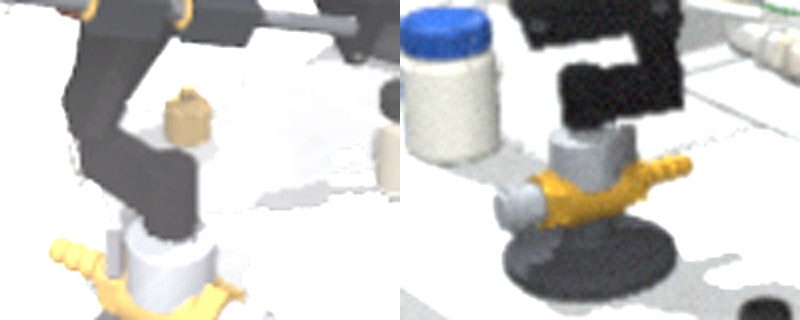

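Call:
{"fn": "apply_moves", "kwargs": {"xyz": [[0.002,-0.002,0.0032]], "twist": [-5], "claw": [0]}}

```text
time_s: 27.5
tcp_pos: [0.526, 0.1699, 0.1272]
ee_rot: [[0.331, -0.566, -0.755], [0.081, -0.78, 0.621], [-0.94, -0.267, -0.213]]
wrist_force: [-4.8, -2.0, 11.8]
gripper_width: 0.006
```

```bash
python3 to.py .5 .17 .125;python3 sd.py d17
```

```text
27.5 [0.526  0.1699 0.1272] tool delta [-0.0066  0.0152  0.0201] x [ 0.331  0.081 -0.94 ] lever az -39.4 F [-4.77 -2.01 11.83] M [-0.36  1.22 -0.05] v 40.4 0.006
```

View pics/d17.png

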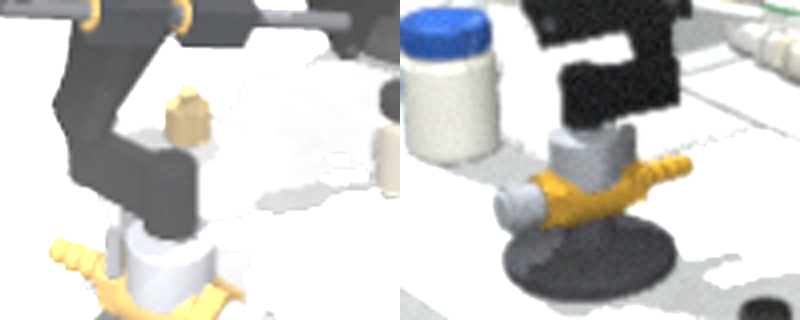

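Call:
{"fn": "apply_moves", "kwargs": {"xyz": [[0.0018,-0.0016,0.0042]], "twist": [-5], "claw": [0]}}

```text
time_s: 27.7
tcp_pos: [0.5253, 0.1748, 0.1271]
ee_rot: [[0.335, -0.496, -0.801], [0.083, -0.832, 0.549], [-0.939, -0.25, -0.237]]
wrist_force: [-3.7, -2.0, 11.9]
gripper_width: 0.007
```

```bash
python3 to.py .5 .17 .125;python3 sd.py d18
```

```text
27.7 [0.5253 0.1748 0.1271] tool delta [-0.0069  0.0171  0.0182] x [ 0.335  0.083 -0.939] lever az -34.4 F [-3.74 -2.01 11.88] M [-0.65  0.72 -0.13] v 36.0 0.007
```

View pics/d18.png

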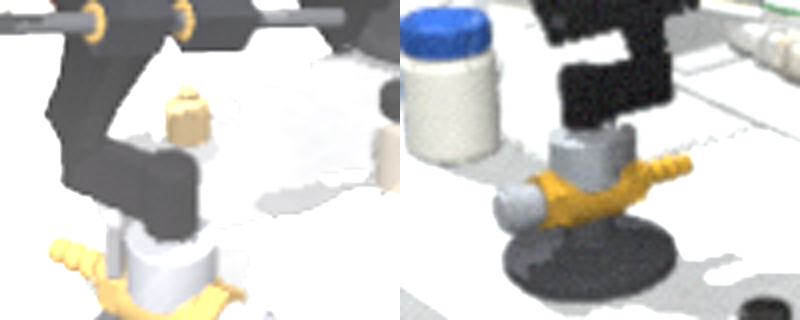

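Call:
{"fn": "apply_moves", "kwargs": {"xyz": [[0.0018,-0.0016,0.0042]], "twist": [-5], "claw": [0]}}

```text
time_s: 27.9
tcp_pos: [0.5251, 0.1804, 0.1276]
ee_rot: [[0.34, -0.42, -0.842], [0.087, -0.877, 0.472], [-0.936, -0.234, -0.262]]
wrist_force: [-1.0, -0.7, 8.8]
gripper_width: 0.004
```

```bash
python3 to.py .5 .17 .125;python3 sd.py d19
```

```text
27.9 [0.5251 0.1804 0.1276] tool delta [-0.007   0.0203  0.0169] x [ 0.34   0.087 -0.936] lever az -29.3 F [-0.99 -0.69  8.81] M [-0.15 -0.09  0.01] v 34.4 0.004
```

View pics/d19.png

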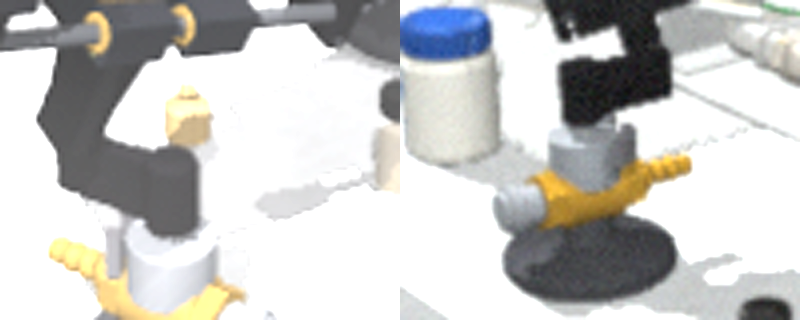

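Call:
{"fn": "apply_moves", "kwargs": {"xyz": [[0.0025,-0.001,0.0035]], "twist": [-5], "claw": [0]}}

```text
time_s: 28.1
tcp_pos: [0.5257, 0.1863, 0.1277]
ee_rot: [[0.346, -0.339, -0.875], [0.094, -0.915, 0.391], [-0.934, -0.217, -0.285]]
wrist_force: [-0.5, 1.2, 5.1]
gripper_width: 0.004
```

```bash
python3 to.py .5 .17 .125;python3 sd.py d20
```

```text
28.1 [0.5257 0.1863 0.1277] tool delta [-0.008   0.0242  0.0169] x [ 0.346  0.094 -0.934] lever az -24.1 F [-0.53  1.18  5.07] M [0.03 0.19 0.08] v 33.1 0.004
```

View pics/d20.png

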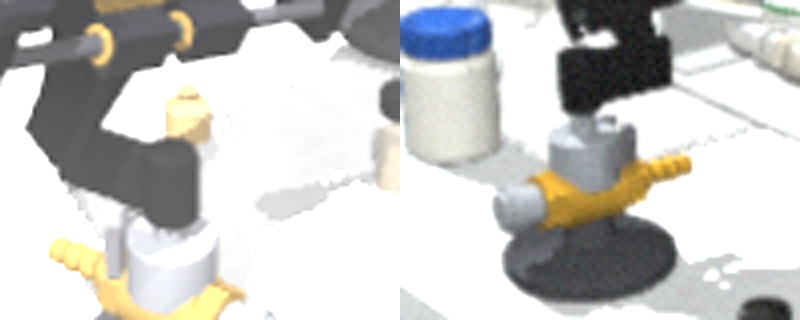

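Call:
{"fn": "apply_moves", "kwargs": {"xyz": [[-0.01,-0.002,-0.003],[-0.015,-0.003,-0.004],[-0.015,-0.003,-0.004],[-0.015,-0.003,-0.004],[-0.015,-0.003,-0.004],[-0.01,0,0]], "twist": [0,0,0,0,0,0], "claw": [0,0,0,0,0,0]}}

```text
time_s: 28.8
tcp_pos: [0.5159, 0.1824, 0.2072]
ee_rot: [[0.334, -0.349, -0.876], [0.088, -0.913, 0.398], [-0.938, -0.21, -0.274]]
wrist_force: [-1.1, -0.4, 0.5]
gripper_width: 0.009
```

```bash
python3 to.py .5 .17 .125;python3 - <<'E'
from station import r, imaging, job
from h import *
import pickle
D=pickle.load(open("d0.pkl","rb"))
out=[]
for n,(x,y) in {"scene":(115,165),"side":(205,215)}.items():
    p=imaging.capture(n);pickle.dump({k:p[k] for k in("pixels","mtx","view")},open(f"e_{n}.pkl","wb"))
    for q in (D[n],p):
        im=cv2.cvtColor(q["pixels"],cv2.COLOR_RGB2BGR)[y:y+80,x:x+100];out.append(cv2.convertScaleAbs(cv2.resize(im,None,fx=4,fy=3.7,interpolation=cv2.INTER_CUBIC),alpha=1.6,beta=15))
cv2.imwrite("pics/cmp3.png",np.vstack([np.hstack(out[:2]),np.hstack(out[2:])]))
E
```

```text
28.8 [0.5159 0.1824 0.2072] tool delta [0.0708 0.0341 0.0316] x [ 0.334  0.088 -0.938] lever az -24.4 F [-1.08 -0.37  0.46] M [-0.11  0.67  0.02] v 16.3 0.009
```

View pics/cmp3.png

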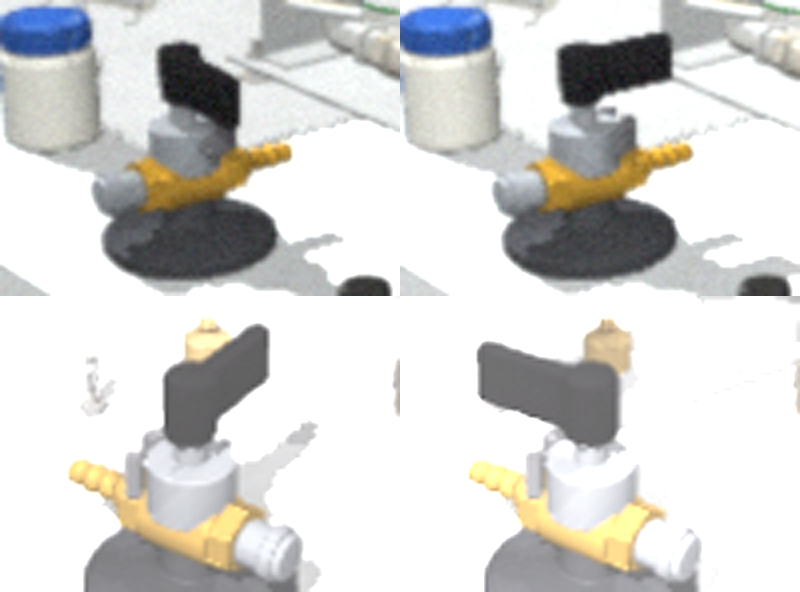

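Run:
```python
from h import *
import pickle
out=[]
for n in("scene","side"):
    p=pickle.load(open(f"e_{n}.pkl","rb"))
    im=cv2.resize(cv2.cvtColor(p["pixels"],cv2.COLOR_RGB2BGR),None,fx=5,fy=5,interpolation=cv2.INTER_CUBIC);im=cv2.convertScaleAbs(im,alpha=1.5,beta=30)
    for (hx,hy,az) in ((.5137,-.160,-77.6),(.4855,.1715,-4.5)):
        a=np.radians(az);l=np.array([np.cos(a),np.sin(a)]);w=np.array([-l[1],l[0]])
        for z in(.09,.12):
            P=[np.r_[np.array([hx,hy])+u*l+v*w,z] for u,v in((-.012,-.005),(.054,-.005),(.054,.005),(-.012,.005))]
            cv2.polylines(im,[(proj(P,p)*5+2).astype(int)],True,(0,255,0),1)
    for c in(((287,245),(165,200)) if n=="scene" else((312,175),(250,245))):
        x,y=c;out.append(im[(y-30)*5:(y+30)*5,(x-40)*5:(x+40)*5])
cv2.imwrite("pics/ov.png",np.vstack([np.hstack(out[:2]),np.hstack(out[2:])]))
```

```text
(no output)
```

View pics/ov.png

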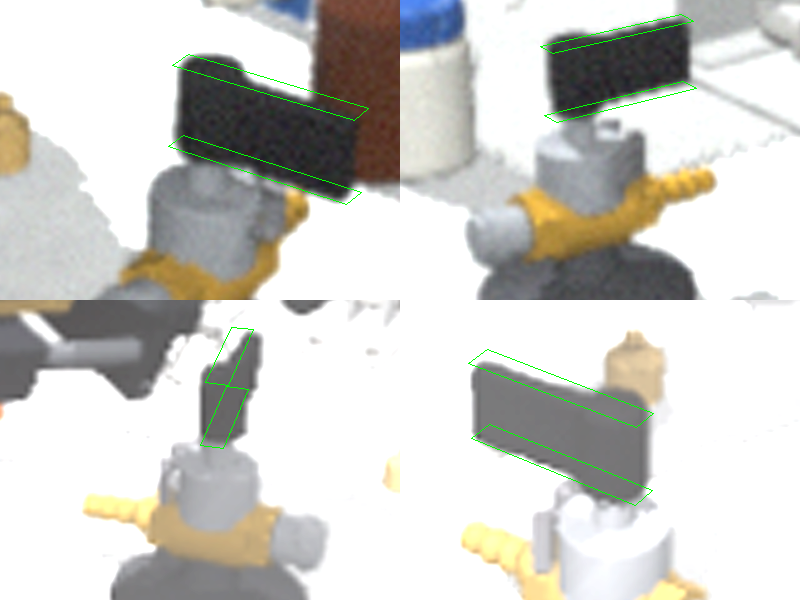

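Call:
{"fn": "apply_moves", "kwargs": {"xyz": [[-0.01,0,0],[-0.01,0,0],[0,0,0],[0,0,0]], "twist": [0,0,0,0], "claw": [0,0,0,0]}}

```text
time_s: 29.3
tcp_pos: [0.507, 0.1791, 0.2249]
ee_rot: [[0.331, -0.351, -0.876], [0.085, -0.913, 0.398], [-0.94, -0.207, -0.272]]
wrist_force: [0.3, 0.7, 0.1]
gripper_width: 0.007
```

Run:
```python
from station import r, imaging, job
s=r.sense();print(s["time_s"],s["wrist_force"],s["tcp_pos"])
print(job.finish_job())
```

```text
29.3 [0.33112092 0.72151453 0.1294053 ] [0.50701142 0.17905207 0.22492362]
the job is handed in; nothing more can be done
None
```

The gas is changed over and the job was handed in at 29.3 s. No verdict came back.

- **Running cock (right, dark foot):** I caged its lever between the fingers and turned it shut. The push force rose from about 2 N to about 5 N at the stop. The pictures then showed the lever up by about 7 mm and standing across the pipe.
- **Shut cock (left, dark foot):** I pressed its lever down with the closed fingertips and turned it open by friction. Near the open stop the force fell as the tip slid off and the lever sprang up. In both camera views its hub was back at the same height as at the start, so I take it as latched. The lever lay roughly along the pipe, at about 1.5 rad.
- **The rest of the bench:** in the before-and-after pictures neither cock's body had visibly moved. I did not go near the vial or the orange look-alike. At hand-in the wrist force was under 1 N and the gripper was well clear.

**Failed or disagreed:**
- **Tool tilt:** the tool slowly tilted from vertical, by roughly 20° at the end. My attempts to undo this cost about 12 s and made it worse, so I pressed the second lever from above instead of gripping it.
- **Open stop not felt:** I did not feel a clear force rise at the second cock's open stop. That it is latched there rests on its height in the pictures.
- **Lever angles:** in the final overlay the side camera differed from my lever model by a few degrees for both cocks. The scene camera fitted the open cock well and showed the shut one only slightly off.

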